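Open the worn three-dial lock box on the laboratory bench

ROBOT

A 6-joint arm with a two-finger parallel gripper is mounted at the origin on the work surface. World frame = base frame: x ahead of the robot, y to its left, z up, the work surface at z = 0. Lengths are in mm, angles in rad, forces in N, time in s.
With the tool pointing down it reaches from about 400 to 925 mm from the base axis. Payload 12.5 kg.
Tool frame: the origin (TCP) lies on the mounting face of the last link; the fingertips stand 190 mm ahead of it and the grasp point (between the pads) lies 171 mm ahead of it (env.grasp_offset is the distance from the TCP to the grasp point, in mm); z points along the fingers, y is the direction in which the jaws open and shut (so a half turn about z gives the same grasp; the last joint's range is limited). The gripper opens to 95 mm and grips with 3 to 60 N. Pads are 20 mm wide; open, the fingers measure 119 mm over their backs; the gripper's body (75 mm by 180 mm) begins 59 mm behind the grasp point.
Start: joints at [-1.412, 0.491, 1.559, -0, 1.092, -0.106], TCP at [163.592, -603.21, 404.761] pointing down, gripper open.
Joint ranges: [-3.1, 3.1], [-0.84, 2.19], [0.05, 2.79], [-1.13, 4.28], [0.06, 2.93], [-2.69, 2.69]. Speed limits (rad/s): [2.22, 2.22, 2.79, 3.14, 3.14, 3.14].

INTERFACE

Orientations are given as [roll, pitch, yaw] about the fixed x, y, z axes, in that order (R = Rz(yaw) Ry(pitch) Rx(roll)).
In Python, from cell import env, viewer gives the robot as it stands.
- The arm moves only by the tool play_rows, never from a script. Its argument "increments" is a list of rows, each an object of numbers: "dx", "dy", "dz": the shift along the tool's x, y, z in mm; "rx", "ry", "rz": the turn, a rotation vector about the tool's x, y, z in units of 6 degrees (1.0 is 6 degrees). A call has 1 to 8 rows; each row is the pose to reach, as a shift and turn from the pose measured when the call began, along the tool's axes at that moment; what a row does not reach only later rows make up. A row lasts 1/12 s, in which the tool goes at most 41.7 mm and 7.16 degrees, less where a joint would pass 70% of its speed; a pose out of reach is approached as far as the arm can. A call with a gripper value outside its range is refused whole. "fingers" is the opening, from 0 (shut) to 1 (fully open), set as the call begins (left out, the last holds). The fingers move at their own pace and stop on an object; the grip force is fixed at half the most. Time passes only in rows, so rows that repeat a pose let the fingers close. It gives the time, the measured TCP pose, the force and the opening at its end, in the units of the state.
- env.state(): the state, without advancing time (a new reading comes with each control period).
- viewer.read_camera(name): name is "scene" or "top"; returns a dict with "image" (420x560x3 uint8, red, green, blue), "fx", "fy", "cx", "cy" (pixels), "rvec" (rotation vector, rad) and "tvec" (3), from world to camera coordinates, as OpenCV has them. Camera axes: x right, y down, z forward; pixel columns grow to the right and rows downward; lengths in mm; the calibration is good to about 2 mm. A picture is of the moment at which its call begins. There is no depth.
- env.job_done(): hands the job in, once; it reports no verdict.
The state is a dict: "t": time; "joints": joint angles; "qvel": joint speeds; "tau": joint torques, N m; "eef_pos": TCP position; "tcp_rot": TCP orientation; "ft_force": force on the tool from outside, world axes, zero at the start; "moment": the same for the moment, N m; "opening": opening from 0.0 (shut) to 1.0 (fully open).
Only numpy, scipy, OpenCV 4.12 (cv2) and the standard library are available. Lean on these libraries where they do the work, as an engineer would, in place of code of your own. Each camera call takes 0.05 s, during which the arm holds its last target.

TASK

Open the combination lock box on the bench: its code is 7-2-5, from left to right as you face the dials. The lock is worn, so turn each dial to its figure and feel round about it, up to a third of a division either way, for the click of its wheel dropping into the notch, and leave it in that click; then push the latch slide gently with a fingertip, away from the dials, until the sprung lid pops up, and let go. Never force the latch (a dead stop means a dial is not in its click), and leave the tube rack, the jar and the mouse where they are.

Things in the scene. Friction and masses are not known exactly. Their poses are not given: they have to be found in the camera images.
- lockbox: Grey steel box fixed to the bench, 240 deep (x), 330 wide (y), 100 mm high. Origin: centre of the underside; +x away from the operator, +y to his left. Front 100 mm of its top: flat lock deck with three dials, each in a ring of figures 0 to 9, clockwise, 0 farthest away, then the latch slide in the same row. Behind: the lid, hinged at the far edge. Nothing stands over 28 mm above the deck.
- dial_left (a joint): Left dial (code figure 7). Value: pointer angle, rad; 0 = nose and black line at figure 0 (box +x), growing CLOCKWISE seen from above; figure n is printed at n x 0.628. Stops -0.3 and 5.95. Worn lock: each dial's hidden notch lies up to 0.2 rad either side of its code figure's printed angle, anew for every dial and run; each dial has only this one notch.
- dial_mid (a joint): Middle dial (code figure 2). Value: pointer angle, rad; 0 = nose and black line at figure 0 (box +x), growing CLOCKWISE seen from above; figure n is printed at n x 0.628. Stops -0.3 and 5.95. In the notch a sprung follower clicks in: within 0.06 rad of its middle it draws the dial in and, when let go, holds it centred.
- dial_right (a joint): Right dial (code figure 5). Value: pointer angle, rad; 0 = nose and black line at figure 0 (box +x), growing CLOCKWISE seen from above; figure n is printed at n x 0.628. Stops -0.3 and 5.95. Free turning takes 0.05 N m and the dial stays put; turning on out of the notch takes some 0.25 N m at first, falling to 0.05 over 0.09 rad, where it slips free.
- dial_left_grip (a point): On the left dial's upright axis, 17 mm above the deck (box x -72, y +105 mm); turns with the dial, its +x to the pointer's nose. All dials: grey metal knob, foot 37 mm round and 5 mm thick on the deck, on it a grip bar 12 mm thick, 23 mm high, top 28 mm above the deck, from 17 mm behind the axis to the rounded nose 18.5 mm ahead.
- dial_mid_grip (a point): The same point of the middle dial (box x -72, y +31 mm).
- dial_right_grip (a point): The same point of the right dial (box x -72, y -43 mm).
- latch (a joint): Latch slide, travel in m: 0 locked, 0.017 end stop. Moves along box -y, away from the dials, against about 4 N, and stays where left. If any dial is more than some 0.06 rad out of its notch it stops dead after 2 mm. The lid comes free after about 10 mm. More than 20 N on it counts as forcing.
- latch_face (a point): Middle of the face to push, on the latch's dial side, 14 mm above the deck; box x -72, y -115 mm when locked; moves with the latch, axes parallel to the box; push along -y. Thumb piece: steel plate 34 wide (x), 12 thick (y), 24 mm high, on a foot 4 mm high that reaches 6 mm before the face. The right dial's bar ends at least 53 mm from the face.
- lid (a joint): Sprung lid, rad: 0 shut, grows as its near edge rises. When the latch frees it, it pops up by itself to about 0.17 (near edge 24 mm up) and stays.
- tube_rack: Bystander: blue plastic rack of capped tubes, 110 x 64 mm, 83 mm high, left of the box. Origin: centre of its underside.
- specimen_jar: Bystander: clear jar with a white screw cap, 56 mm wide, 70 mm high, right of the box. Origin: centre of its underside.
- mouse: Bystander: grey computer mouse, 105 x 60 mm, 32 mm high, left of the box, nearer the robot than the rack. Origin: centre of its underside.

How it is judged:
By the outcome, as a careful person would: the job done as asked, in the order asked, and still so for the second after the job is handed in, with the robot touching nothing.
It also fails if it takes over 72 s, if anything falls off the work surface, if the arm or the gripper's body presses on something with over 40 N, if the wrist force passes 120 N, or if a joint passes its speed limit or range.

## Working session

There is one attempt and no reset: what is moved stays moved. The work goes in short steps, Python scripts to look and compute and a tool call to move; the robot and the scene stay as the last step left them, time stands still between calls to the robot, and variables do not carry over. Pictures are saved under pics/ and viewed, and the job is handed in when it is done.

Besides the shell and the picture viewer there is one more tool, called after ">>>" as name([rows], argument=value, ...), one row to a line, values as JSON. play_rows: Moves the arm, as the interface text tells. Its arguments: {"type":"object","properties":{"increments":{"type":"array","items":{"type":"object","properties":{"dx":{"type":"number"},"dy":{"type":"number"},"dz":{"type":"number"},"rx":{"type":"number"},"ry":{"type":"number"},"rz":{"type":"number"}}}},"fingers":{"type":"number"}},"required":["increments"]}

```bash
mkdir -p pics; ls; python3 - <<'E'
from cell import env, viewer
import cv2
s=env.state(); print(s)
for n in("scene","top"):
    c=viewer.read_camera(n); cv2.imwrite(f"pics/{n}0.png",cv2.cvtColor(c["image"],cv2.COLOR_RGB2BGR))
    print(n,{k:v for k,v in c.items() if k!="image"})
E
```

```text
pics
{'t': 0.0, 'joints': array([-1.41161919e+00,  4.91561495e-01,  1.55948415e+00, -8.50776054e-06,
        1.09169058e+00, -1.05637389e-01]), 'qvel': array([-1.44699318e-04, -6.85620889e-04,  5.36728765e-05, -8.48777836e-05,
       -1.36083480e-03,  2.74124666e-04]), 'tau': array([ 3.71142247e-03, -6.12636638e+01, -2.58177102e+01,  6.93826843e-02,
        4.82260936e-02, -6.53404823e-05]), 'eef_pos': array([ 163.57340583, -603.17119762,  404.14847405]), 'tcp_rot': array([-3.14045467e+00, -1.13075266e-04,  2.64818392e-01]), 'ft_force': array([-0.65318958,  0.49426082, -0.4673757 ]), 'moment': array([-0.00323562, -0.00553708,  0.0347559 ]), 'opening': 1.0000140764999244}
scene {'fx': 492.8821437500653, 'fy': 492.8821437500653, 'cx': 289.3352776671135, 'cy': 205.9224803270668, 'rvec': array([ 2.03365335,  0.81767024, -0.41990075]), 'tvec': array([-458.48371492, -130.03815676, 1402.02573271])}
top {'fx': 449.82429273471837, 'fy': 449.82429273471837, 'cx': 283.72636655073495, 'cy': 210.2765034649223, 'rvec': array([ 2.13610841, -2.17230451,  0.12469978]), 'tvec': array([ 50.40050841, 607.51840321, 960.34177409])}
```

View pics/scene0.png

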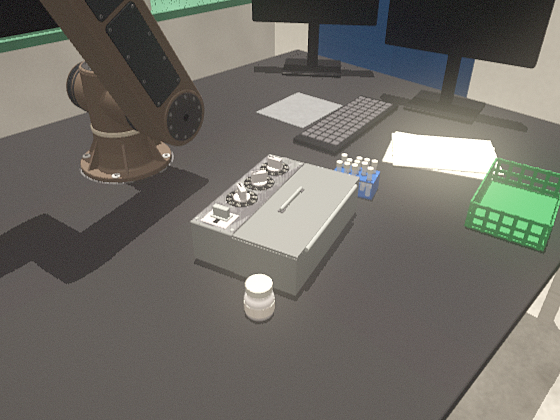

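View pics/top0.png

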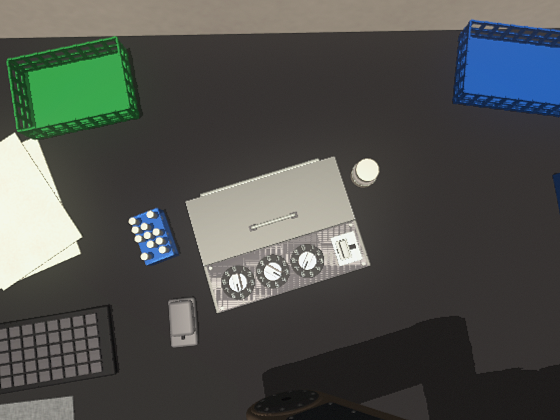

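The top view shows the box, with dials near (238,282), (272,271) and (307,260) and the latch near (347,248). The rack is at (150,236), the mouse at (183,322) and the jar at (366,172). Next I'll zoom in.

```bash
cat > h.py <<'E'
import numpy as np, cv2
from cell import env, viewer
def ray(c,uv,z):
    R,_=cv2.Rodrigues(c["rvec"]); t=np.asarray(c["tvec"])
    d=R.T@np.array([(uv[0]-c["cx"])/c["fx"],(uv[1]-c["cy"])/c["fy"],1]); o=-R.T@t
    return o+d*(z-o[2])/d[2]
def proj(c,P):
    K=np.array([[c["fx"],0,c["cx"]],[0,c["fy"],c["cy"]],[0,0,1]])
    return cv2.projectPoints(np.array(P,float).reshape(-1,1,3),c["rvec"],np.asarray(c["tvec"]),K,None)[0].reshape(-1,2)
def crop(c,x0,y0,w,h,k,name):
    im=cv2.cvtColor(c["image"],cv2.COLOR_RGB2BGR)[y0:y0+h,x0:x0+w]
    cv2.imwrite("pics/"+name,cv2.resize(im,None,fx=k,fy=k,interpolation=cv2.INTER_CUBIC))
E
python3 - <<'E'
from h import *
c=viewer.read_camera("top"); crop(c,200,215,180,105,4.4,"deck1.png"); crop(c,175,145,205,175,3.4,"box1.png")
im=c["image"].astype(int)
g=im.sum(2)/3; 
# top-of-box mask
m=((g>70)&(im.max(2)-im.min(2)<40)).astype(np.uint8); 
m=cv2.morphologyEx(m,cv2.MORPH_CLOSE,np.ones((9,9)))
cs,_=cv2.findContours(m,cv2.RETR_EXTERNAL,cv2.CHAIN_APPROX_NONE)
for k in cs:
    if 10000<cv2.contourArea(k)<60000:
        r=cv2.minAreaRect(k); print(cv2.contourArea(k),r)
        for p in cv2.boxPoints(r): print(p, ray(c,p,100))
        for p in cv2.approxPolyDP(k,6,True)[:,0]: print('poly',p,ray(c,p,100))
E
```

```text
19467.0 ((293.70330810546875, 227.0251007080078), (120.08335876464844, 198.15628051757812), 73.0724868774414)
[181.43602 198.43254] [629.20170667 253.12643328 100.        ]
[371.00693 140.73705] [ 745.60007306 -147.29483694  100.        ]
[405.97058 255.61766] [ 502.63229666 -209.10626193  100.        ]
[216.39969 313.31317] [392.78501987 179.46784515 100.        ]
poly [377 163] [ 697.30577605 -157.94636306  100.        ]
poly [363 158] [ 708.58741602 -128.96648461  100.        ]
poly [341 175] [673.00654464 -81.52792101 100.        ]
poly [334 156] [714.01715769 -68.08684705 100.        ]
poly [186 200] [625.72281355 243.53653892 100.        ]
poly [216 312] [395.40345983 180.28367949 100.        ]
poly [370 265] [ 484.7602368  -134.78338457  100.        ]
poly [347 186] [649.3932545  -93.30887917 100.        ]
poly [373 183] [ 654.7871561  -147.81817574  100.        ]
18077.5 ((279.5, 22.5), (45.0, 559.0), 90.0)
[-1.3777277e-15  0.0000000e+00] [1081.67874219  661.78298955  100.        ]
[559.   0.] [1054.9627641  -571.76437915  100.        ]
[559.  45.] [ 950.89983499 -562.27871351  100.        ]
[ 0. 45.] [976.08996412 655.28616156 100.        ]
poly [0 0] [1081.67871253  661.78296236  100.        ]
poly [ 0 38] [992.33357857 656.28559846 100.        ]
poly [70 36] [993.76322058 502.19317407 100.        ]
poly [71 45] [972.85892133 499.11489789 100.        ]
poly [75 36] [993.53331786 491.18287901 100.        ]
poly [559  29] [ 987.59100768 -565.62321539  100.        ]
poly [559   0] [1054.96273574 -571.7643617   100.        ]
```

View pics/deck1.png

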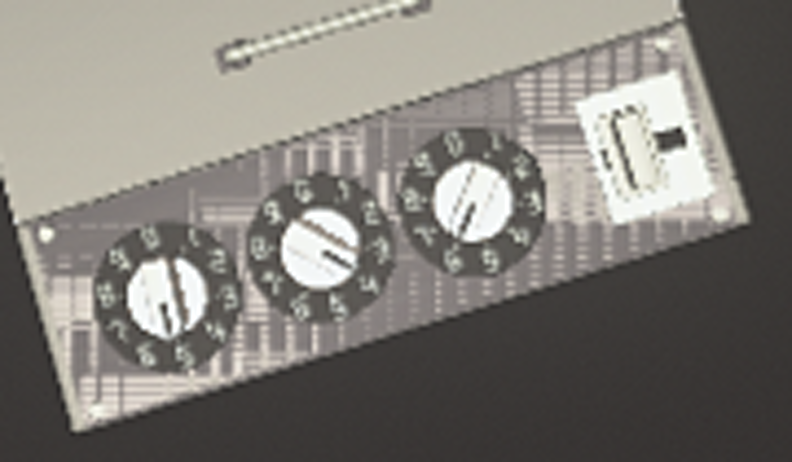

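View pics/box1.png

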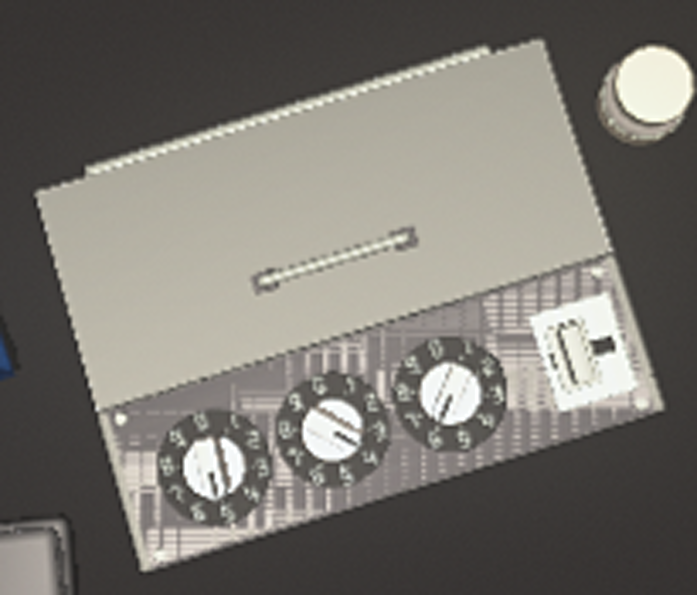

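```bash
python3 - <<'E'
from h import *
from scipy.spatial.transform import Rotation as Ro
# box-frame points (mm) and pixels from top: corners + dials centres
c=viewer.read_camera("top"); im=c["image"].astype(int); g=im.mean(2)
m=(g<62).astype(np.uint8)
ds=[]
for (u,v) in [(238.6,282.5),(273,271.4),(307.3,260.5)]:
    k=np.zeros_like(m); cv2.circle(k,(round(u),round(v)),19,1,-1)
    mm=cv2.morphologyEx(m*k,cv2.MORPH_CLOSE,np.ones((3,3)))
    cs,_=cv2.findContours(mm,cv2.RETR_EXTERNAL,cv2.CHAIN_APPROX_NONE)
    q=max(cs,key=cv2.contourArea); e=cv2.fitEllipse(cv2.convexHull(q)); ds.append(e[0]); print(e)
px=[(216,312.3),(370,265),(186,200),(334.3,156.5)]+ds
B=np.array([(-120,165),(-120,-165),(120,165),(120,-165),(-72,105),(-72,31),(-72,-43)],float)
W=np.array([ray(c,p,100)[:2] for p in px]); w=np.array([1]*4+[1]*3)
def fit(B,W):
    a=B-B.mean(0);b=W-W.mean(0); th=np.arctan2((a[:,0]*b[:,1]-a[:,1]*b[:,0]).sum(),(a*b).sum())
    R=np.array([[np.cos(th),-np.sin(th)],[np.sin(th),np.cos(th)]]); t=W.mean(0)-R@B.mean(0); return th,t,W-(B@R.T+t)
for s in (slice(0,7),slice(0,4),slice(4,7)):
    th,t,r=fit(B[s],W[s]); print(th,t);print(r.round(1))
# scene check
th,t,_=fit(B,W); R=np.array([[np.cos(th),-np.sin(th)],[np.sin(th),np.cos(th)]])
P=lambda b,z:np.r_[R@np.array(b)+t,z]
cs_=viewer.read_camera("scene"); img=cs_["image"][:,:,::-1].copy()
k=5;x0,y0=190,150;big=cv2.resize(img[150:260,190:300],None,fx=k,fy=k,interpolation=cv2.INTER_CUBIC)
for b in B[[0,1,4,5,6]]:
    for z in ((100,) ):
        p=proj(cs_,P(b,z))[0]; cv2.circle(big,(int((p[0]-x0+.5)*k),int((p[1]-y0+.5)*k)),3,(0,0,255),-1)
p=proj(cs_,P((-72,-115),114))[0]; cv2.circle(big,(int((p[0]-x0+.5)*k),int((p[1]-y0+.5)*k)),3,(0,255,0),-1)
cv2.imwrite("pics/sc1.png",big)
k=8
img=c["image"][:,:,::-1].copy()[230:310,215:365]; k=5; big=cv2.resize(img,None,fx=k,fy=k,interpolation=cv2.INTER_CUBIC)
for b in B[4:7]:
    p=proj(c,P(b,128))[0]; cv2.circle(big,(int((p[0]-215+.5)*k),int((p[1]-230+.5)*k)),2,(0,0,255),-1)
p=proj(c,P((-72,-115),114))[0]; cv2.circle(big,(int((p[0]-215+.5)*k),int((p[1]-230+.5)*k)),2,(0,255,0),-1)
cv2.imwrite("pics/tp1.png",big)
E
```

```text
Traceback (most recent call last):
cv2.error: OpenCV(4.12.0) /io/opencv/modules/imgproc/src/shapedescr.cpp:361: error: (-201:Incorrect size of input array) There should be at least 5 points to fit the ellipse in function 'fitEllipseNoDirect'
```

```bash
cat > fit.py <<'E'
from h import *
c=viewer.read_camera("top"); im=c["image"].astype(int); g=im.mean(2)
print(g[283,222:256].round())
m=(g<88).astype(np.uint8)
ds=[]
for (u,v) in [(238.6,282.5),(273,271.4),(307.3,260.5)]:
    k=np.zeros_like(m); cv2.circle(k,(round(u),round(v)),19,1,-1)
    mm=cv2.morphologyEx(m*k,cv2.MORPH_OPEN,np.ones((2,2)))
    cs,_=cv2.findContours(mm,cv2.RETR_EXTERNAL,cv2.CHAIN_APPROX_NONE)
    q=np.vstack([x for x in cs if len(x)>8]); e=cv2.fitEllipse(cv2.convexHull(q)); ds.append(e[0]); print(e)
px=[(216,312.3),(370,265),(186,200),(334.3,156.5)]+ds
B=np.array([(-120,165),(-120,-165),(120,165),(120,-165),(-72,105),(-72,31),(-72,-43)],float)
W=np.array([ray(c,p,100)[:2] for p in px])
def fit(B,W):
    a=B-B.mean(0);b=W-W.mean(0); th=np.arctan2((a[:,0]*b[:,1]-a[:,1]*b[:,0]).sum(),(a*b).sum())
    R=np.array([[np.cos(th),-np.sin(th)],[np.sin(th),np.cos(th)]]); t=W.mean(0)-R@B.mean(0); return th,t,W-(B@R.T+t)
for s in (slice(0,7),slice(0,4),slice(4,7)):
    th,t,r=fit(B[s],W[s]); print(th,t);print(r.round(1))
th,t,_=fit(B,W); R=np.array([[np.cos(th),-np.sin(th)],[np.sin(th),np.cos(th)]])
P=lambda b,z:np.r_[R@np.array(b)+t,z]
cs_=viewer.read_camera("scene"); img=cs_["image"][:,:,::-1].copy()
k=5;x0,y0=190,150;big=cv2.resize(img[150:260,190:300],None,fx=k,fy=k,interpolation=cv2.INTER_CUBIC)
def dot(cam,x0,y0,p,col):
    p=proj(cam,p)[0]; cv2.circle(big,(int((p[0]-x0+.5)*k),int((p[1]-y0+.5)*k)),3,col,-1)
for b in B[[0,1,4,5,6]]: dot(cs_,x0,y0,P(b,128 if abs(b[0])==72 else 100),(0,0,255))
dot(cs_,x0,y0,P((-72,-115),114),(0,255,0))
cv2.imwrite("pics/sc1.png",big)
img=c["image"][:,:,::-1].copy()[230:310,215:365]; big=cv2.resize(img,None,fx=k,fy=k,interpolation=cv2.INTER_CUBIC)
for b in B[4:7]: dot(c,215,230,P(b,128),(0,0,255))
dot(c,215,230,P((-72,-115),114),(0,255,0))
cv2.imwrite("pics/tp1.png",big)
E
python3 fit.py
```

```text
[ 71. 160. 119. 147. 102.  80.  61. 244. 248. 245. 246. 204. 238. 247.
 239. 212. 247. 218. 110. 131. 245. 248. 246. 250. 231. 125.  84.  87.
  83. 106. 103. 149. 100. 133.]
((238.72340393066406, 282.8086242675781), (32.03195571899414, 33.00895309448242), 29.712282180786133)
((273.9090881347656, 282.81817626953125), (2.290864944458008, 4.307387828826904), 103.28252410888672)
((311.72857666015625, 262.2047119140625), (24.650188446044922, 30.412097930908203), 18.423803329467773)
0.27866064701618914 [549.83227441  52.96141777]
[[  5.7   1.7]
 [  4.9   3.9]
 [  5.9  -1.1]
 [  2.3   4. ]
 [  1.3  -0.1]
 [-20.2  -0.7]
 [ -0.1  -7.7]]
0.27503764075167336 [554.55468431  55.08730973]
[[ 0.6 -1. ]
 [ 0.9  1.5]
 [ 0.5 -2.9]
 [-1.9  2.4]]
0.25658768510223096 [543.29609296  48.41330427]
[[  6.1   2.3]
 [-13.9   2.1]
 [  7.8  -4.4]]
```

View pics/sc1.png

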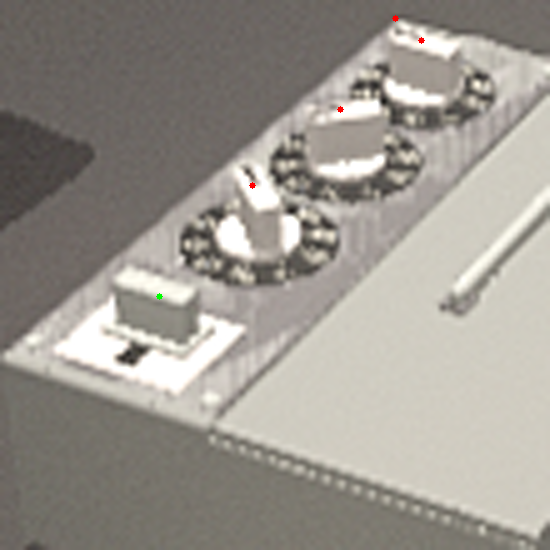

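View pics/tp1.png

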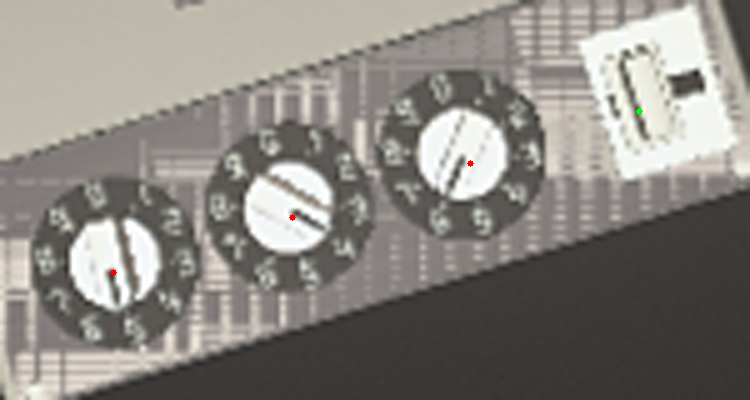

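```bash
cat > fit2.py <<'E'
from h import *
exec(open('fit.py').read().split("def fit")[1].join(["def fit",""]).split("for s in")[0]) if 0 else None
c=viewer.read_camera("top"); g=c["image"].astype(int).mean(2)
B=np.array([(-120,165),(-120,-165),(120,165),(120,-165),(-72,105),(-72,31),(-72,-43)],float)
px=[(216,312.3),(370,265),(186,200),(334.3,156.5),(237.6,282.1),(272.5,270.9),(307,260.4)]
for i,p in enumerate(px[4:]):
    k=np.zeros(g.shape,np.uint8); cv2.circle(k,(round(p[0]),round(p[1])),11,1,-1)
    mm=((g>185)&(k>0)).astype(np.uint8); n,l,st,ce=cv2.connectedComponentsWithStats(cv2.morphologyEx(mm,cv2.MORPH_CLOSE,np.ones((3,3))))
    j=1+np.argmax(st[1:,4]); q=np.argwhere(l==j)[:,::-1].astype(np.float32)
    (cc),r=cv2.minEnclosingCircle(q); e=cv2.fitEllipse(cv2.convexHull(q)); print("white",cc,r,e, ray(c,e[0],105), 'ring',ray(c,p,100))
W=np.array([ray(c,p,100)[:2] for p in px])
def fit(B,W):
    a=B-B.mean(0);b=W-W.mean(0); th=np.arctan2((a[:,0]*b[:,1]-a[:,1]*b[:,0]).sum(),(a*b).sum())
    R=np.array([[np.cos(th),-np.sin(th)],[np.sin(th),np.cos(th)]]); t=W.mean(0)-R@B.mean(0); return th,t,W-(B@R.T+t)
for s in (slice(0,7),slice(0,4),slice(4,7)):
    th,t,r=fit(B[s],W[s]); print(th,t);print(r.round(1))
th,t,_=fit(B,W); R=np.array([[np.cos(th),-np.sin(th)],[np.sin(th),np.cos(th)]])
for b in list(B[4:])+[(-72,-115)]: print(b,(R@np.array(b)+t).round(1))
f=lambda p:(215+p[0]/5-.5,230+p[1]/5-.5)
for a,b in [((112,274),(118,300)),((297,213),(325,230)),((461,157),(448,190))]:
    d=(ray(c,f(b),128)-ray(c,f(a),128))[:2]; ang=(th-np.arctan2(d[1],d[0]))%(2*np.pi); print('dial',ang,ang/.6283)
E
python3 fit2.py
```

```text
white (237.4591827392578, 282.1071472167969) 9.011872291564941 ((237.32583618164062, 281.9958801269531), (17.229778289794922, 17.85626983642578), 44.271697998046875) [454.91996139 136.29390808 105.        ] ring [454.53491795 136.29057246 100.        ]
white (272.3723449707031, 271.1383056640625) 8.847996711730957 ((272.28948974609375, 271.1480712890625), (17.25748062133789, 17.523738861083984), 115.1603012084961) [475.58905326  65.03701409 105.        ] ring [476.03069323  64.7695883  100.        ]
white (306.70001220703125, 260.5) 8.668436050415039 ((306.775634765625, 260.4570007324219), (17.034570693969727, 17.294462203979492), 152.7410888671875) [496.05079898  -5.56463053 105.        ] ring [496.21601546  -6.23953751 100.        ]
0.27601922295253917 [554.02419929  54.93658464]
[[ 1.2 -0.7]
 [ 1.2  1.7]
 [ 1.2 -2.9]
 [-1.5  2.4]
 [-1.6 -0. ]
 [-0.3 -0.4]
 [-0.3 -0.2]]
0.27503764075167336 [554.55468431  55.08730973]
[[ 0.6 -1. ]
 [ 0.9  1.5]
 [ 0.5 -2.9]
 [-1.9  2.4]]
0.2845040289524172 [553.40067117  55.39544192]
[[-0.3  0.3]
 [ 0.4 -0.2]
 [-0.1 -0.2]]
[-72. 105.] [456.1 136.3]
[-72.  31.] [476.3  65.1]
[-72. -43.] [496.5  -6.1]
(-72, -115) [516.1 -75.3]
dial 3.1919982387474386 5.080372813540409
dial 2.4037474279766475 3.825795683553474
dial 3.816570220823902 6.074439313741687
```

```bash
cat > go.py <<'E'
import sys; from h import *
from scipy.spatial.transform import Rotation as Ro
# usage: x y z yaw
x,y,z,yaw=map(float,sys.argv[1:5]); s=env.state()
Rc=Ro.from_euler('xyz',s["tcp_rot"]); Rt=Ro.from_euler('xyz',[np.pi,0,yaw])
print('t',round(s["t"],2),'pos',s["eef_pos"].round(1),'rot',s["tcp_rot"].round(3),'J',s["joints"].round(2),'F',s["ft_force"].round(2),'M',s["moment"].round(3))
print('inc',Rc.inv().apply(np.array([x,y,z])-s["eef_pos"]).round(1),'rot(6deg)',(np.degrees((Rc.inv()*Rt).as_rotvec())/6).round(2))
E
python3 go.py 480 -380 400 0.95; python3 go.py 455 136.3 400 -2.913
```

```text
t 0.35 pos [ 163.6 -603.2  404.6] rot [-3.141 -0.     0.265] J [-1.41  0.49  1.56  0.    1.09 -0.11] F [-0.63  0.38 -0.15] M [ 0.058 -0.04   0.004]
inc [ 363.8 -132.6    4.6] rot(6deg) [-0.   -0.   -6.54]
t 0.35 pos [ 163.6 -603.2  404.6] rot [-3.141 -0.     0.265] J [-1.41  0.49  1.56  0.    1.09 -0.11] F [-0.63  0.38 -0.15] M [ 0.058 -0.04   0.004]
inc [ 474.8 -637.4    4.8] rot(6deg) [  0.    -0.   -29.65]
```

>>> play_rows([
  {"dx": 38,"dy": -14,"rz": -1},
  {"dx": 76,"dy": -28,"rz": -2},
  {"dx": 114,"dy": -42,"rz": -3},
  {"dx": 152,"dy": -56,"rz": -4},
  {"dx": 190,"dy": -70,"rz": -5},
  {"dx": 228,"dy": -84,"rz": -6},
  {"dx": 266,"dy": -98,"rz": -7},
  {"dx": 304,"dy": -112,"rz": -8},
], fingers=0.4)

```text
invalid input
```

```bash
python3 go.py 455 136.3 380 -2.913
```

```text
t 0.35 pos [ 163.6 -603.2  404.6] rot [-3.141 -0.     0.265] J [-1.41  0.49  1.56  0.    1.09 -0.11] F [-0.63  0.38 -0.15] M [ 0.058 -0.04   0.004]
inc [ 474.8 -637.4   24.8] rot(6deg) [  0.    -0.   -29.65]
```

>>> play_rows([
  {"dx": 38,"dy": -14,"dz": 0,"rx": 0,"ry": 0,"rz": -1},
  {"dx": 76,"dy": -28,"dz": 0,"rx": 0,"ry": 0,"rz": -2},
  {"dx": 114,"dy": -42,"dz": 0,"rx": 0,"ry": 0,"rz": -3},
  {"dx": 152,"dy": -56,"dz": 0,"rx": 0,"ry": 0,"rz": -4},
  {"dx": 190,"dy": -70,"dz": 0,"rx": 0,"ry": 0,"rz": -5},
  {"dx": 228,"dy": -84,"dz": 0,"rx": 0,"ry": 0,"rz": -6},
  {"dx": 266,"dy": -98,"dz": 0,"rx": 0,"ry": 0,"rz": -7},
  {"dx": 304,"dy": -112,"dz": 0,"rx": 0,"ry": 0,"rz": -8},
], fingers=0.4)

```text
t: 1.02
eef_pos: [429.0, -414.1, 404.8]
tcp_rot: [3.142, -0.0, 1.108]
ft_force: [-0.4, -0.7, -0.2]
opening: 0.495
```

```bash
python3 go.py 455 136.3 380 -2.913
```

```text
t 1.02 pos [ 429.  -414.1  404.8] rot [ 3.142 -0.     1.108] J [-0.88  0.45  1.63  0.    1.06 -0.42] F [-0.37 -0.68 -0.16] M [-0.018 -0.078 -0.019]
inc [ 504.  -222.7   24.8] rot(6deg) [  0.     0.   -21.61]
```

>>> play_rows([
  {"dx": 36,"dy": -16,"dz": 0,"rx": 0,"ry": 0,"rz": -1.1},
  {"dx": 72,"dy": -32,"dz": 0,"rx": 0,"ry": 0,"rz": -2.2},
  {"dx": 108,"dy": -48,"dz": 0,"rx": 0,"ry": 0,"rz": -3.3},
  {"dx": 144,"dy": -64,"dz": 0,"rx": 0,"ry": 0,"rz": -4.4},
  {"dx": 180,"dy": -80,"dz": 0,"rx": 0,"ry": 0,"rz": -5.5},
  {"dx": 216,"dy": -96,"dz": 0,"rx": 0,"ry": 0,"rz": -6.6},
  {"dx": 252,"dy": -112,"dz": 0,"rx": 0,"ry": 0,"rz": -7.7},
  {"dx": 288,"dy": -128,"dz": 0,"rx": 0,"ry": 0,"rz": -8.8},
], fingers=0.4)

```text
t: 1.68
eef_pos: [442.8, -97.4, 405.0]
tcp_rot: [3.141, 0.0, 2.035]
ft_force: [0.8, -0.1, 0.6]
opening: 0.401
```

```bash
python3 go.py 455 136.3 370 -2.913
```

```text
t 1.68 pos [442.8 -97.4 405. ] rot [3.141 0.    2.035] J [-0.36  0.25  1.96  0.    0.93 -0.83] F [ 0.82 -0.12  0.61] M [-0.052 -0.208 -0.007]
inc [203.6 115.5  35. ] rot(6deg) [ 0.000e+00  1.000e-02 -1.275e+01]
```

>>> play_rows([
  {"dx": 30,"dy": 17,"dz": 0,"rx": 0,"ry": 0,"rz": -1.1},
  {"dx": 60,"dy": 34,"dz": 0,"rx": 0,"ry": 0,"rz": -2.2},
  {"dx": 90,"dy": 51,"dz": 0,"rx": 0,"ry": 0,"rz": -3.3},
  {"dx": 120,"dy": 68,"dz": 0,"rx": 0,"ry": 0,"rz": -4.4},
  {"dx": 150,"dy": 85,"dz": 10,"rx": 0,"ry": 0,"rz": -5.5},
  {"dx": 180,"dy": 102,"dz": 20,"rx": 0,"ry": 0,"rz": -6.6},
  {"dx": 203,"dy": 115,"dz": 30,"rx": 0,"ry": 0,"rz": -7.7},
  {"dx": 203,"dy": 115,"dz": 35,"rx": 0,"ry": 0,"rz": -8.8},
])

```text
t: 2.35
eef_pos: [454.6, 139.0, 369.1]
tcp_rot: [3.141, 0.0, 2.965]
ft_force: [1.2, 0.0, -0.7]
opening: 0.4
```

```bash
python3 go.py 455 136.3 330 -2.913
```

```text
t 2.35 pos [454.6 139.  369.1] rot [3.141 0.    2.965] J [ 0.16  0.33  1.96  0.    0.86 -1.24] F [ 1.24  0.04 -0.71] M [ 0.072 -0.168  0.018]
inc [-0.8 -2.6 39.1] rot(6deg) [ 0.    0.   -3.87]
```

>>> play_rows([
  {"dx": -1,"dy": -3,"dz": 15,"rx": 0,"ry": 0,"rz": -1.1},
  {"dx": -1,"dy": -3,"dz": 30,"rx": 0,"ry": 0,"rz": -2.2},
  {"dx": -1,"dy": -3,"dz": 35,"rx": 0,"ry": 0,"rz": -3.3},
  {"dx": -1,"dy": -3,"dz": 39,"rx": 0,"ry": 0,"rz": -3.9},
  {"dx": -1,"dy": -3,"dz": 39,"rx": 0,"ry": 0,"rz": -3.9},
])

```text
t: 2.77
eef_pos: [455.0, 135.9, 329.4]
tcp_rot: [3.141, -0.001, -2.907]
ft_force: [0.3, -0.6, 0.9]
opening: 0.399
```

```bash
python3 go.py 455 136.3 298 -2.913; python3 - <<'E'
from h import *
crop(viewer.read_camera("scene"),190,120,140,110,5.5,"a1.png");crop(viewer.read_camera("top"),190,200,190,130,4.2,"a2.png")
E
```

```text
t 2.77 pos [455.  135.9 329.4] rot [ 3.141e+00 -1.000e-03 -2.907e+00] J [ 0.15  0.39  2.    0.    0.75 -1.65] F [ 0.34 -0.6   0.85] M [ 0.068 -0.113 -0.032]
inc [-0.1  0.4 31.4] rot(6deg) [ 0.   -0.01  0.06]
```

View pics/a1.png

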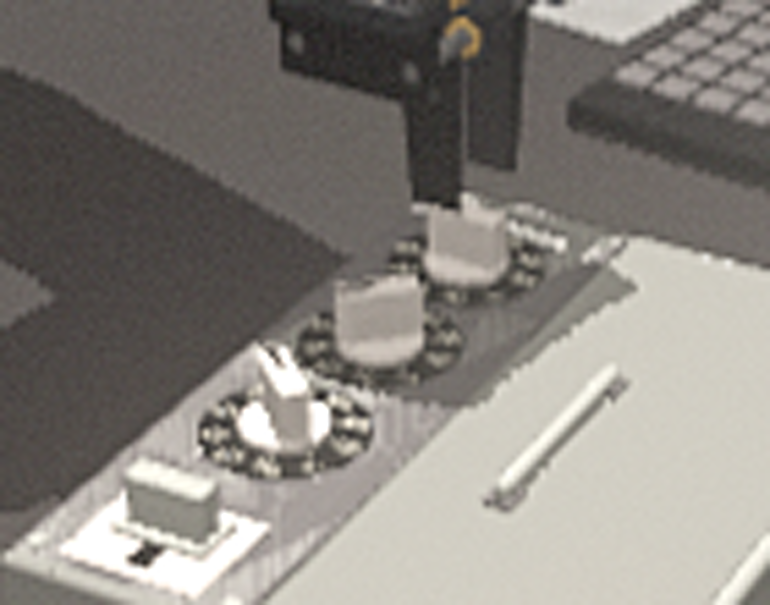

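View pics/a2.png

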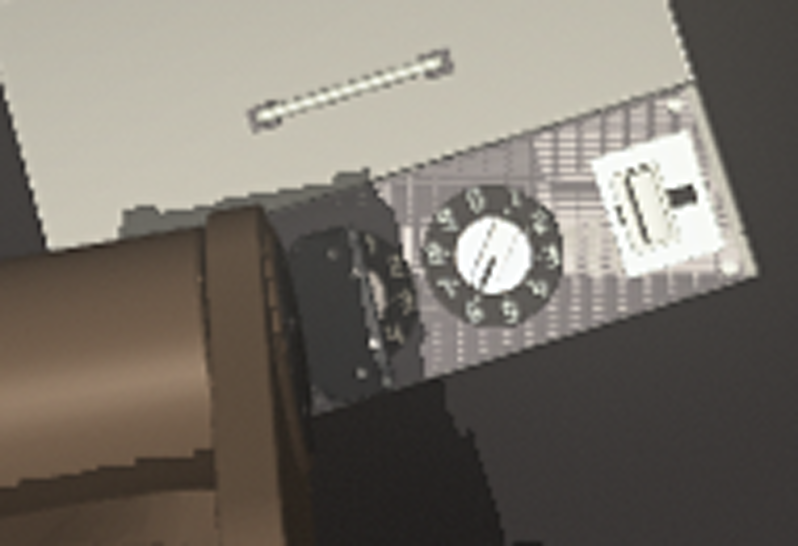

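The side view shows the fingers straddling the left dial at about (440,200) and (490,165), with the bar between them. I'll go down now.

>>> play_rows([
  {"dx": 0,"dy": 0,"dz": 10,"rx": 0,"ry": 0,"rz": 0},
  {"dx": 0,"dy": 0,"dz": 20,"rx": 0,"ry": 0,"rz": 0},
  {"dx": 0,"dy": 0,"dz": 27,"rx": 0,"ry": 0,"rz": 0},
  {"dx": 0,"dy": 0,"dz": 31,"rx": 0,"ry": 0,"rz": 0},
  {"dx": 0,"dy": 0,"dz": 31,"rx": 0,"ry": 0,"rz": 0},
])

```text
t: 3.28
eef_pos: [455.2, 135.8, 298.8]
tcp_rot: [3.141, -0.001, -2.913]
ft_force: [0.5, 0.7, 0.1]
opening: 0.396
```

>>> play_rows([
  {"dx": 0,"dy": 0,"dz": 0,"rx": 0,"ry": 0,"rz": 0},
  {"dx": 0,"dy": 0,"dz": 0,"rx": 0,"ry": 0,"rz": 0},
  {"dx": 0,"dy": 0,"dz": 0,"rx": 0,"ry": 0,"rz": 0},
  {"dx": 0,"dy": 0,"dz": 0,"rx": 0,"ry": 0,"rz": 0},
  {"dx": 0,"dy": 0,"dz": 0,"rx": 0,"ry": 0,"rz": 0},
  {"dx": 0,"dy": 0,"dz": 0,"rx": 0,"ry": 0,"rz": 0},
], fingers=0)

```text
t: 3.78
eef_pos: [455.2, 135.7, 299.1]
tcp_rot: [3.142, -0.0, -2.913]
ft_force: [0.5, -3.3, 3.2]
opening: 0.121
```

```bash
python3 go.py 455 136.3 298 -2.913
```

```text
t 3.78 pos [455.2 135.7 299.1] rot [ 3.142 -0.    -2.913] J [ 0.15  0.44  2.03  0.    0.67 -1.65] F [ 0.5  -3.28  3.17] M [-0.354 -0.145 -0.002]
inc [0.1 0.6 1.1] rot(6deg) [ 0. -0. -0.]
```

>>> play_rows([
  {"dx": 0,"dy": 0,"dz": 0,"rx": 0,"ry": 0,"rz": 1},
  {"dx": 0,"dy": 0,"dz": 0,"rx": 0,"ry": 0,"rz": 2},
  {"dx": 0,"dy": 0,"dz": 0,"rx": 0,"ry": 0,"rz": 3},
  {"dx": 0,"dy": 0,"dz": 0,"rx": 0,"ry": 0,"rz": 4},
  {"dx": 0,"dy": 0,"dz": 0,"rx": 0,"ry": 0,"rz": 5},
  {"dx": 0,"dy": 0,"dz": 0,"rx": 0,"ry": 0,"rz": 6},
  {"dx": 0,"dy": 0,"dz": 0,"rx": 0,"ry": 0,"rz": 7},
  {"dx": 0,"dy": 0,"dz": 0,"rx": 0,"ry": 0,"rz": 8},
])

```text
t: 4.45
eef_pos: [455.3, 136.0, 299.1]
tcp_rot: [3.141, -0.0, 2.527]
ft_force: [1.5, 2.7, -1.2]
opening: 0.124
```

```bash
python3 go.py 455.2 135.7 299 -3.82
```

```text
t 4.45 pos [455.3 136.  299.1] rot [ 3.141 -0.     2.527] J [ 0.15  0.44  2.03  0.    0.67 -0.81] F [ 1.45  2.67 -1.23] M [ 0.762 -0.261 -0.073]
inc [-0.1 -0.3  0.1] rot(6deg) [ 0.01 -0.    0.61]
```

```bash
cat > f.py <<'E'
from h import *
s=env.state(); y=s["tcp_rot"][2]; print('t',round(s["t"],2),'dial',round((0.278-y)%(2*np.pi),3),'pos',s["eef_pos"].round(1),'F',s["ft_force"].round(1),'M',s["moment"].round(3),'tau6',round(s["tau"][5],3),'op',round(s["opening"],3))
E
python3 f.py
```

```text
t 4.45 dial 4.034 pos [455.3 136.  299.1] F [ 1.5  2.7 -1.2] M [ 0.762 -0.261 -0.073] tau6 -2.082 op 0.124
```

>>> play_rows([
  {"dx": 0,"dy": 0,"dz": 0,"rx": 0,"ry": 0,"rz": 0.8},
  {"dx": 0,"dy": 0,"dz": 0,"rx": 0,"ry": 0,"rz": 0.8},
  {"dx": 0,"dy": 0,"dz": 0,"rx": 0,"ry": 0,"rz": 0.8},
])

```text
t: 4.7
eef_pos: [455.3, 136.0, 299.1]
tcp_rot: [3.141, -0.0, 2.446]
ft_force: [1.8, 0.6, -0.2]
opening: 0.123
```

```bash
python3 f.py
```

```text
t 4.7 dial 4.115 pos [455.3 136.  299.1] F [ 1.8  0.6 -0.2] M [ 0.141 -0.457 -0.026] tau6 0.486 op 0.123
```

>>> play_rows([
  {"dx": 0,"dy": 0,"dz": 0,"rx": 0,"ry": 0,"rz": 0.3},
  {"dx": 0,"dy": 0,"dz": 0,"rx": 0,"ry": 0,"rz": 0.3},
])

```text
t: 4.87
eef_pos: [455.3, 136.0, 299.1]
tcp_rot: [3.141, -0.0, 2.416]
ft_force: [0.6, 0.8, -0.7]
opening: 0.127
```

```bash
python3 f.py
```

```text
t 4.87 dial 4.145 pos [455.3 136.  299.1] F [ 0.6  0.8 -0.7] M [ 0.113 -0.254  0.013] tau6 0.44 op 0.127
```

>>> play_rows([
  {"dx": 0,"dy": 0,"dz": 0,"rx": 0,"ry": 0,"rz": 0.3},
  {"dx": 0,"dy": 0,"dz": 0,"rx": 0,"ry": 0,"rz": 0.3},
])

```text
t: 5.03
eef_pos: [455.3, 136.1, 299.1]
tcp_rot: [3.141, -0.0, 2.386]
ft_force: [0.0, 0.2, -0.1]
opening: 0.125
```

```bash
python3 f.py
```

```text
t 5.03 dial 4.175 pos [455.3 136.1 299.1] F [ 0.   0.2 -0.1] M [ 0.112 -0.337 -0.052] tau6 0.35 op 0.125
```

>>> play_rows([
  {"dx": 0,"dy": 0,"dz": 0,"rx": 0,"ry": 0,"rz": 0.3},
  {"dx": 0,"dy": 0,"dz": 0,"rx": 0,"ry": 0,"rz": 0.3},
])

```text
t: 5.2
eef_pos: [455.3, 136.0, 299.1]
tcp_rot: [3.141, -0.0, 2.356]
ft_force: [0.9, 0.4, -0.6]
opening: 0.126
```

```bash
python3 f.py
```

```text
t 5.2 dial 4.206 pos [455.3 136.  299.1] F [ 0.9  0.4 -0.6] M [ 0.113 -0.269 -0.043] tau6 0.365 op 0.126
```

>>> play_rows([
  {"dx": 0,"dy": 0,"dz": 0,"rx": 0,"ry": 0,"rz": 0.3},
  {"dx": 0,"dy": 0,"dz": 0,"rx": 0,"ry": 0,"rz": 0.3},
])

```text
t: 5.37
eef_pos: [455.3, 136.0, 299.1]
tcp_rot: [3.141, -0.0, 2.325]
ft_force: [0.3, -0.6, -1.7]
opening: 0.123
```

```bash
python3 f.py
```

```text
t 5.37 dial 4.236 pos [455.3 136.  299.1] F [ 0.3 -0.6 -1.7] M [ 0.108 -0.344 -0.044] tau6 0.394 op 0.123
```

>>> play_rows([
  {"dx": 0,"dy": 0,"dz": 0,"rx": 0,"ry": 0,"rz": 0.3},
  {"dx": 0,"dy": 0,"dz": 0,"rx": 0,"ry": 0,"rz": 0.3},
])

```text
t: 5.53
eef_pos: [455.3, 136.0, 299.1]
tcp_rot: [3.141, -0.0, 2.295]
ft_force: [2.0, -0.7, -0.4]
opening: 0.126
```

```bash
python3 f.py
```

```text
t 5.53 dial 4.266 pos [455.3 136.  299.1] F [ 2.  -0.7 -0.4] M [ 0.127 -0.546 -0.049] tau6 0.388 op 0.126
```

>>> play_rows([
  {"dx": 0,"dy": 0,"dz": 0,"rx": 0,"ry": 0,"rz": 0.3},
  {"dx": 0,"dy": 0,"dz": 0,"rx": 0,"ry": 0,"rz": 0.3},
])

```text
t: 5.7
eef_pos: [455.3, 136.0, 299.1]
tcp_rot: [3.14, -0.001, 2.264]
ft_force: [0.5, -0.0, -0.8]
opening: 0.122
```

```bash
python3 f.py
```

```text
t 5.7 dial 4.297 pos [455.3 136.  299.1] F [ 0.5 -0.  -0.8] M [ 0.09  -0.319 -0.109] tau6 0.4 op 0.122
```

>>> play_rows([
  {"dx": 0,"dy": 0,"dz": 0,"rx": 0,"ry": 0,"rz": 0.3},
  {"dx": 0,"dy": 0,"dz": 0,"rx": 0,"ry": 0,"rz": 0.3},
])

```text
t: 5.87
eef_pos: [455.3, 136.0, 299.1]
tcp_rot: [3.14, -0.001, 2.234]
ft_force: [0.3, -0.4, -1.3]
opening: 0.123
```

```bash
python3 f.py
```

```text
t 5.87 dial 4.327 pos [455.3 136.  299.1] F [ 0.3 -0.4 -1.3] M [ 0.015 -0.256 -0.064] tau6 0.334 op 0.123
```

>>> play_rows([
  {"dx": 0,"dy": 0,"dz": 0,"rx": 0,"ry": 0,"rz": 0.3},
  {"dx": 0,"dy": 0,"dz": 0,"rx": 0,"ry": 0,"rz": 0.3},
])

```text
t: 6.03
eef_pos: [455.3, 136.0, 299.1]
tcp_rot: [3.14, -0.001, 2.203]
ft_force: [0.8, -0.4, -1.6]
opening: 0.123
```

```bash
python3 f.py
```

```text
t 6.03 dial 4.358 pos [455.3 136.  299.1] F [ 0.8 -0.4 -1.6] M [ 0.086 -0.27  -0.199] tau6 0.292 op 0.123
```

>>> play_rows([
  {"dx": 0,"dy": 0,"dz": 0,"rx": 0,"ry": 0,"rz": 0.3},
  {"dx": 0,"dy": 0,"dz": 0,"rx": 0,"ry": 0,"rz": 0.3},
])

```text
t: 6.2
eef_pos: [455.4, 136.0, 299.1]
tcp_rot: [3.14, -0.001, 2.173]
ft_force: [0.7, -0.9, -1.5]
opening: 0.123
```

```bash
python3 f.py
```

```text
t 6.2 dial 4.388 pos [455.4 136.  299.1] F [ 0.7 -0.9 -1.5] M [ 0.154 -0.211 -0.256] tau6 0.228 op 0.123
```

>>> play_rows([
  {"dx": 0,"dy": 0,"dz": 0,"rx": 0,"ry": 0,"rz": 0.2},
  {"dx": 0,"dy": 0,"dz": 0,"rx": 0,"ry": 0,"rz": 0.2},
])

```text
t: 6.37
eef_pos: [455.4, 136.0, 299.1]
tcp_rot: [3.14, -0.001, 2.152]
ft_force: [0.2, -0.6, -1.1]
opening: 0.126
```

```bash
python3 f.py
```

```text
t 6.37 dial 4.409 pos [455.4 136.  299.1] F [ 0.2 -0.6 -1.1] M [ 0.126 -0.277 -0.082] tau6 0.142 op 0.126
```

>>> play_rows([
  {"dx": 0,"dy": 0,"dz": 0,"rx": 0,"ry": 0,"rz": 0.2},
  {"dx": 0,"dy": 0,"dz": 0,"rx": 0,"ry": 0,"rz": 0.2},
])

```text
t: 6.53
eef_pos: [455.4, 136.0, 299.1]
tcp_rot: [3.14, -0.001, 2.13]
ft_force: [0.7, -0.4, -0.1]
opening: 0.125
```

```bash
python3 f.py
```

```text
t 6.53 dial 4.431 pos [455.4 136.  299.1] F [ 0.7 -0.4 -0.1] M [ 0.054 -0.299  0.093] tau6 0.329 op 0.125
```

>>> play_rows([
  {"dx": 0,"dy": 0,"dz": 0,"rx": 0,"ry": 0,"rz": 0.2},
  {"dx": 0,"dy": 0,"dz": 0,"rx": 0,"ry": 0,"rz": 0.2},
])

```text
t: 6.7
eef_pos: [455.4, 136.1, 299.1]
tcp_rot: [3.14, -0.001, 2.108]
ft_force: [1.1, -0.9, -1.4]
opening: 0.125
```

```bash
python3 f.py
```

```text
t 6.7 dial 4.453 pos [455.4 136.1 299.1] F [ 1.1 -0.9 -1.4] M [ 0.015 -0.315  0.274] tau6 0.527 op 0.125
```

The moment draws the dial in, crosses zero near 4.42 and then resists at 4.45. That is the click. I'll go back to about 4.42 and let go.

>>> play_rows([
  {"dx": 0,"dy": 0,"dz": 0,"rx": 0,"ry": 0,"rz": -0.32},
  {"dx": 0,"dy": 0,"dz": 0,"rx": 0,"ry": 0,"rz": -0.32},
])

```text
t: 6.87
eef_pos: [455.3, 136.1, 299.1]
tcp_rot: [3.14, -0.001, 2.143]
ft_force: [-0.3, 0.2, -0.8]
opening: 0.123
```

```bash
python3 f.py
```

```text
t 6.87 dial 4.418 pos [455.3 136.1 299.1] F [-0.3  0.2 -0.8] M [ 0.106 -0.264  0.013] tau6 -0.498 op 0.123
```

>>> play_rows([
  {"dx": 0,"dy": 0,"dz": 0,"rx": 0,"ry": 0,"rz": 0},
  {"dx": 0,"dy": 0,"dz": 0,"rx": 0,"ry": 0,"rz": 0},
  {"dx": 0,"dy": 0,"dz": 0,"rx": 0,"ry": 0,"rz": 0},
  {"dx": 0,"dy": 0,"dz": 0,"rx": 0,"ry": 0,"rz": 0},
  {"dx": 0,"dy": 0,"dz": 0,"rx": 0,"ry": 0,"rz": 0},
], fingers=0.4)

```text
t: 7.28
eef_pos: [455.3, 136.1, 299.1]
tcp_rot: [3.14, -0.001, 2.143]
ft_force: [0.1, 1.3, 0.4]
opening: 0.384
```

```bash
python3 f.py
```

```text
t 7.28 dial 4.419 pos [455.3 136.1 299.1] F [0.1 1.3 0.4] M [-0.003 -0.156  0.005] tau6 0.006 op 0.384
```

```bash
python3 go.py 476 65 340 1.02
```

```text
t 7.28 pos [455.3 136.1 299.1] rot [ 3.140e+00 -1.000e-03  2.143e+00] J [ 0.15  0.44  2.03  0.    0.67 -0.42] F [0.12 1.26 0.35] M [-0.003 -0.156  0.005]
inc [-70.9 -21.  -41. ] rot(6deg) [ 1.000e-02 -1.000e-02  1.072e+01]
```

>>> play_rows([
  {"dx": 0,"dy": 0,"dz": -20,"rx": 0,"ry": 0,"rz": 0},
  {"dx": 0,"dy": 0,"dz": -40,"rx": 0,"ry": 0,"rz": 0},
  {"dx": 0,"dy": 0,"dz": -45,"rx": 0,"ry": 0,"rz": 0},
  {"dx": -18,"dy": -5,"dz": -45,"rx": 0,"ry": 0,"rz": 1.1},
  {"dx": -36,"dy": -10,"dz": -45,"rx": 0,"ry": 0,"rz": 2.2},
  {"dx": -54,"dy": -16,"dz": -45,"rx": 0,"ry": 0,"rz": 3.3},
  {"dx": -71,"dy": -21,"dz": -45,"rx": 0,"ry": 0,"rz": 4.4},
  {"dx": -71,"dy": -21,"dz": -45,"rx": 0,"ry": 0,"rz": 5.5},
])

```text
t: 7.95
eef_pos: [476.7, 62.9, 343.6]
tcp_rot: [3.141, -0.001, 1.559]
ft_force: [0.5, -0.7, -0.6]
opening: 0.398
```

```bash
python3 go.py 476 65 330 1.02
```

```text
t 7.95 pos [476.7  62.9 343.6] rot [ 3.141e+00 -1.000e-03  1.559e+00] J [-0.01  0.37  1.97  0.    0.8   0.  ] F [ 0.52 -0.67 -0.65] M [-0.004 -0.128  0.022]
inc [ 2.1 -0.7 13.6] rot(6deg) [ 0.01 -0.01  5.15]
```

>>> play_rows([
  {"dx": 2,"dy": -0.7,"dz": 0,"rx": 0,"ry": 0,"rz": 1.1},
  {"dx": 2,"dy": -0.7,"dz": 4,"rx": 0,"ry": 0,"rz": 2.2},
  {"dx": 2,"dy": -0.7,"dz": 8,"rx": 0,"ry": 0,"rz": 3.3},
  {"dx": 2,"dy": -0.7,"dz": 10,"rx": 0,"ry": 0,"rz": 4.4},
  {"dx": 2,"dy": -0.7,"dz": 10,"rx": 0,"ry": 0,"rz": 5.15},
  {"dx": 2,"dy": -0.7,"dz": 10,"rx": 0,"ry": 0,"rz": 5.15},
])

```text
t: 8.45
eef_pos: [476.0, 64.9, 333.1]
tcp_rot: [-3.141, -0.001, 1.016]
ft_force: [0.6, -0.6, 0.4]
opening: 0.399
```

```bash
python3 go.py 476 65 299 1.02;python3 - <<'E'
from h import *
crop(viewer.read_camera("scene"),190,120,140,110,5.5,"b1.png");crop(viewer.read_camera("top"),190,200,190,130,4.2,"b2.png")
E
```

```text
t 8.45 pos [476.   64.9 333.1] rot [-3.141e+00 -1.000e-03  1.016e+00] J [-0.    0.39  1.99  0.    0.77  0.55] F [ 0.56 -0.6   0.4 ] M [-0.002 -0.058 -0.02 ]
inc [ 0.1 -0.  34.1] rot(6deg) [-0.   -0.01 -0.04]
```

View pics/b1.png

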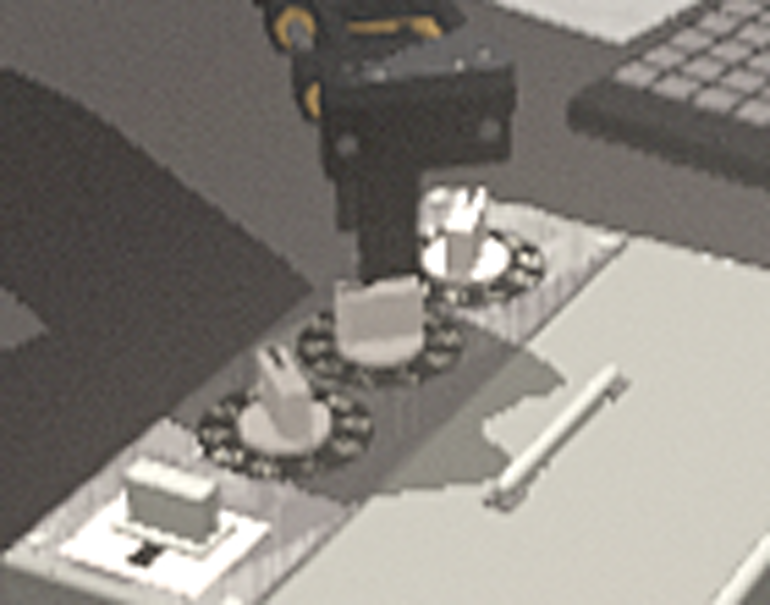

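View pics/b2.png

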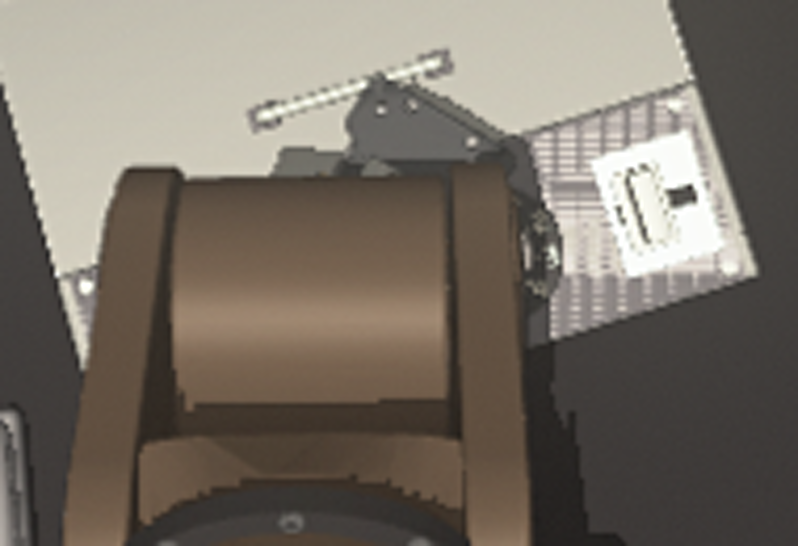

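The left dial now sits turned with its pointer towards 7, at about (465,230). The near finger at (390,270) is parallel to and centred on the middle bar, so I'll go down.

>>> play_rows([
  {"dx": 0,"dy": 0,"dz": 12,"rx": 0,"ry": 0,"rz": 0},
  {"dx": 0,"dy": 0,"dz": 24,"rx": 0,"ry": 0,"rz": 0},
  {"dx": 0,"dy": 0,"dz": 30,"rx": 0,"ry": 0,"rz": 0},
  {"dx": 0,"dy": 0,"dz": 34,"rx": 0,"ry": 0,"rz": 0},
  {"dx": 0,"dy": 0,"dz": 34,"rx": 0,"ry": 0,"rz": 0},
])

```text
t: 8.97
eef_pos: [476.0, 64.9, 298.8]
tcp_rot: [-3.141, -0.001, 1.024]
ft_force: [-0.2, -0.6, 0.2]
opening: 0.402
```

>>> play_rows([
  {"dx": 0,"dy": 0,"dz": 0,"rx": 0,"ry": 0,"rz": 0},
  {"dx": 0,"dy": 0,"dz": 0,"rx": 0,"ry": 0,"rz": 0},
  {"dx": 0,"dy": 0,"dz": 0,"rx": 0,"ry": 0,"rz": 0},
  {"dx": 0,"dy": 0,"dz": 0,"rx": 0,"ry": 0,"rz": 0},
  {"dx": 0,"dy": 0,"dz": 0,"rx": 0,"ry": 0,"rz": 0},
  {"dx": 0,"dy": 0,"dz": 0,"rx": 0,"ry": 0,"rz": 0},
], fingers=0)

```text
t: 9.47
eef_pos: [476.3, 64.8, 299.1]
tcp_rot: [3.141, -0.001, 1.024]
ft_force: [2.1, -3.8, 1.2]
opening: 0.123
```

```bash
python3 f.py; python3 go.py 476 65 299 1.8
```

```text
t 9.47 dial 5.537 pos [476.3  64.8 299.1] F [ 2.1 -3.8  1.2] M [-0.642 -0.472 -0.014] tau6 -0.038 op 0.123
t 9.47 pos [476.3  64.8 299.1] rot [ 3.141e+00 -1.000e-03  1.024e+00] J [-0.    0.44  2.02  0.    0.68  0.54] F [ 2.12 -3.82  1.24] M [-0.642 -0.472 -0.014]
inc [ 0.  -0.4  0.1] rot(6deg) [ 0.01 -0.01 -7.41]
```

>>> play_rows([
  {"dx": 0,"dy": 0,"dz": 0,"rx": 0,"ry": 0,"rz": -1},
  {"dx": 0,"dy": 0,"dz": 0,"rx": 0,"ry": 0,"rz": -2},
  {"dx": 0,"dy": 0,"dz": 0,"rx": 0,"ry": 0,"rz": -3},
  {"dx": 0,"dy": 0,"dz": 0,"rx": 0,"ry": 0,"rz": -4},
  {"dx": 0,"dy": 0,"dz": 0,"rx": 0,"ry": 0,"rz": -5},
  {"dx": 0,"dy": 0,"dz": 0,"rx": 0,"ry": 0,"rz": -6},
  {"dx": 0,"dy": 0,"dz": 0,"rx": 0,"ry": 0,"rz": -7},
  {"dx": 0,"dy": 0,"dz": 0,"rx": 0,"ry": 0,"rz": -8},
])

```text
t: 10.13
eef_pos: [476.3, 64.8, 299.2]
tcp_rot: [3.14, -0.0, 1.867]
ft_force: [1.1, -0.9, -0.8]
opening: 0.12
```

```bash
sed -i 's/(0.278-y)%(2\*np.pi)/(0.278-y)%np.pi/' f.py; python3 f.py
```

```text
t 10.13 dial 1.553 pos [476.3  64.8 299.2] F [ 1.1 -0.9 -0.8] M [-0.205 -0.175 -0.053] tau6 2.003 op 0.12
```

>>> play_rows([
  {"dx": 0,"dy": 0,"dz": 0,"rx": 0,"ry": 0,"rz": -0.4},
  {"dx": 0,"dy": 0,"dz": 0,"rx": 0,"ry": 0,"rz": -0.4},
  {"dx": 0,"dy": 0,"dz": 0,"rx": 0,"ry": 0,"rz": -0.4},
])

```text
t: 10.38
eef_pos: [476.3, 64.8, 299.2]
tcp_rot: [3.14, -0.0, 1.907]
ft_force: [0.3, 0.1, -0.8]
opening: 0.124
```

```bash
python3 f.py
```

```text
t 10.38 dial 1.512 pos [476.3  64.8 299.2] F [ 0.3  0.1 -0.8] M [-0.158 -0.316  0.385] tau6 0.077 op 0.124
```

>>> play_rows([
  {"dx": 0,"dy": 0,"dz": 0,"rx": 0,"ry": 0,"rz": -0.3},
  {"dx": 0,"dy": 0,"dz": 0,"rx": 0,"ry": 0,"rz": -0.3},
])

```text
t: 10.55
eef_pos: [476.3, 64.8, 299.2]
tcp_rot: [3.14, -0.0, 1.938]
ft_force: [0.9, -0.5, -1.6]
opening: 0.124
```

```bash
python3 f.py
```

```text
t 10.55 dial 1.481 pos [476.3  64.8 299.2] F [ 0.9 -0.5 -1.6] M [-0.226 -0.308  0.155] tau6 -0.315 op 0.124
```

>>> play_rows([
  {"dx": 0,"dy": 0,"dz": 0,"rx": 0,"ry": 0,"rz": -0.3},
  {"dx": 0,"dy": 0,"dz": 0,"rx": 0,"ry": 0,"rz": -0.3},
])

```text
t: 10.72
eef_pos: [476.3, 64.8, 299.2]
tcp_rot: [3.14, -0.0, 1.969]
ft_force: [1.8, 0.2, -1.4]
opening: 0.125
```

```bash
python3 f.py
```

```text
t 10.72 dial 1.45 pos [476.3  64.8 299.2] F [ 1.8  0.2 -1.4] M [-0.13  -0.337  0.199] tau6 -0.247 op 0.125
```

>>> play_rows([
  {"dx": 0,"dy": 0,"dz": 0,"rx": 0,"ry": 0,"rz": -0.3},
  {"dx": 0,"dy": 0,"dz": 0,"rx": 0,"ry": 0,"rz": -0.3},
])

```text
t: 10.88
eef_pos: [476.3, 64.8, 299.2]
tcp_rot: [3.141, -0.0, 1.999]
ft_force: [0.7, -0.3, -1.3]
opening: 0.126
```

```bash
python3 f.py
```

```text
t 10.88 dial 1.42 pos [476.3  64.8 299.2] F [ 0.7 -0.3 -1.3] M [-0.15  -0.287 -0.051] tau6 -0.527 op 0.126
```

>>> play_rows([
  {"dx": 0,"dy": 0,"dz": 0,"rx": 0,"ry": 0,"rz": -0.2},
  {"dx": 0,"dy": 0,"dz": 0,"rx": 0,"ry": 0,"rz": -0.2},
])

```text
t: 11.05
eef_pos: [476.3, 64.7, 299.2]
tcp_rot: [3.14, -0.0, 2.02]
ft_force: [1.1, -0.9, -1.0]
opening: 0.126
```

```bash
python3 f.py
```

```text
t 11.05 dial 1.4 pos [476.3  64.7 299.2] F [ 1.1 -0.9 -1. ] M [-0.121 -0.266 -0.251] tau6 -0.483 op 0.126
```

>>> play_rows([
  {"dx": 0,"dy": 0,"dz": 0,"rx": 0,"ry": 0,"rz": -0.2},
  {"dx": 0,"dy": 0,"dz": 0,"rx": 0,"ry": 0,"rz": -0.2},
])

```text
t: 11.22
eef_pos: [476.3, 64.7, 299.2]
tcp_rot: [3.14, -0.0, 2.041]
ft_force: [0.1, -1.9, -2.1]
opening: 0.129
```

```bash
python3 f.py
```

```text
t 11.22 dial 1.379 pos [476.3  64.7 299.2] F [ 0.1 -1.9 -2.1] M [-0.133 -0.247 -0.438] tau6 -0.652 op 0.129
```

>>> play_rows([
  {"dx": 0,"dy": 0,"dz": 0,"rx": 0,"ry": 0,"rz": 0.45},
  {"dx": 0,"dy": 0,"dz": 0,"rx": 0,"ry": 0,"rz": 0.45},
  {"dx": 0,"dy": 0,"dz": 0,"rx": 0,"ry": 0,"rz": 0.45},
])

```text
t: 11.47
eef_pos: [476.3, 64.7, 299.2]
tcp_rot: [3.14, -0.0, 1.995]
ft_force: [1.3, -0.7, -0.7]
opening: 0.125
```

```bash
python3 f.py
```

```text
t 11.47 dial 1.425 pos [476.3  64.7 299.2] F [ 1.3 -0.7 -0.7] M [-0.145 -0.263 -0.143] tau6 0.129 op 0.125
```

>>> play_rows([
  {"dx": 0,"dy": 0,"dz": 0,"rx": 0,"ry": 0,"rz": 0.12},
  {"dx": 0,"dy": 0,"dz": 0,"rx": 0,"ry": 0,"rz": 0.12},
])

```text
t: 11.63
eef_pos: [476.3, 64.8, 299.2]
tcp_rot: [3.14, -0.0, 1.983]
ft_force: [1.1, -0.5, -2.1]
opening: 0.122
```

```bash
python3 f.py
```

```text
t 11.63 dial 1.437 pos [476.3  64.8 299.2] F [ 1.1 -0.5 -2.1] M [-0.266 -0.37   0.075] tau6 0.226 op 0.122
```

>>> play_rows([
  {"dx": 0,"dy": 0,"dz": 0,"rx": 0,"ry": 0,"rz": 0},
  {"dx": 0,"dy": 0,"dz": 0,"rx": 0,"ry": 0,"rz": 0},
  {"dx": 0,"dy": 0,"dz": 0,"rx": 0,"ry": 0,"rz": 0},
  {"dx": 0,"dy": 0,"dz": 0,"rx": 0,"ry": 0,"rz": 0},
  {"dx": 0,"dy": 0,"dz": 0,"rx": 0,"ry": 0,"rz": 0},
], fingers=0.4)

```text
t: 12.05
eef_pos: [476.2, 64.7, 299.2]
tcp_rot: [3.14, -0.0, 1.983]
ft_force: [0.0, -0.3, 0.3]
opening: 0.381
```

```bash
python3 f.py; python3 go.py 496.2 -6 344 2.602
```

```text
t 12.05 dial 1.437 pos [476.2  64.7 299.2] F [ 0.  -0.3  0.3] M [-0.064 -0.132  0.031] tau6 -0.003 op 0.381
t 12.05 pos [476.2  64.7 299.2] rot [ 3.14  -0.     1.983] J [-0.    0.44  2.02  0.    0.68 -0.42] F [ 0.02 -0.26  0.26] M [-0.064 -0.132  0.031]
inc [-72.8 -10.  -44.8] rot(6deg) [ 0.01  0.   -5.91]
```

>>> play_rows([
  {"dx": 0,"dy": 0,"dz": -20,"rx": 0,"ry": 0,"rz": 0},
  {"dx": 0,"dy": 0,"dz": -40,"rx": 0,"ry": 0,"rz": 0},
  {"dx": 0,"dy": 0,"dz": -45,"rx": 0,"ry": 0,"rz": 0},
  {"dx": -18,"dy": -2.5,"dz": -45,"rx": 0,"ry": 0,"rz": -1.1},
  {"dx": -36,"dy": -5,"dz": -45,"rx": 0,"ry": 0,"rz": -2.2},
  {"dx": -54,"dy": -7.5,"dz": -45,"rx": 0,"ry": 0,"rz": -3.3},
  {"dx": -73,"dy": -10,"dz": -45,"rx": 0,"ry": 0,"rz": -4.4},
  {"dx": -73,"dy": -10,"dz": -45,"rx": 0,"ry": 0,"rz": -5.5},
])

```text
t: 12.72
eef_pos: [497.0, -8.4, 343.8]
tcp_rot: [3.141, 0.001, 2.563]
ft_force: [0.2, -0.4, 0.0]
opening: 0.4
```

```bash
python3 go.py 496.2 -6 332 2.744
```

```text
t 12.72 pos [497.   -8.4 343.8] rot [3.141e+00 1.000e-03 2.563e+00] J [-0.15  0.39  1.94  0.    0.81 -1.14] F [ 0.25 -0.43  0.05] M [ 0.058 -0.122  0.04 ]
inc [ 1.9  1.5 11.8] rot(6deg) [ 0.01  0.01 -1.73]
```

>>> play_rows([
  {"dx": 2,"dy": 1.5,"dz": 5,"rx": 0,"ry": 0,"rz": -1},
  {"dx": 2,"dy": 1.5,"dz": 11,"rx": 0,"ry": 0,"rz": -1.73},
  {"dx": 2,"dy": 1.5,"dz": 11,"rx": 0,"ry": 0,"rz": -1.73},
])

```text
t: 12.97
eef_pos: [495.9, -6.1, 331.6]
tcp_rot: [3.141, -0.0, 2.747]
ft_force: [0.6, 0.5, 0.7]
opening: 0.401
```

```bash
python3 go.py 496.2 -6 299 2.744;python3 - <<'E'
from h import *
crop(viewer.read_camera("scene"),190,120,140,110,5.5,"c1.png")
E
```

```text
t 12.97 pos [495.9  -6.1 331.6] rot [ 3.141 -0.     2.747] J [-0.15  0.41  1.95  0.    0.78 -1.32] F [0.63 0.54 0.7 ] M [ 0.04  -0.234  0.028]
inc [-0.2  0.2 32.6] rot(6deg) [ 0.   -0.    0.03]
```

View pics/c1.png

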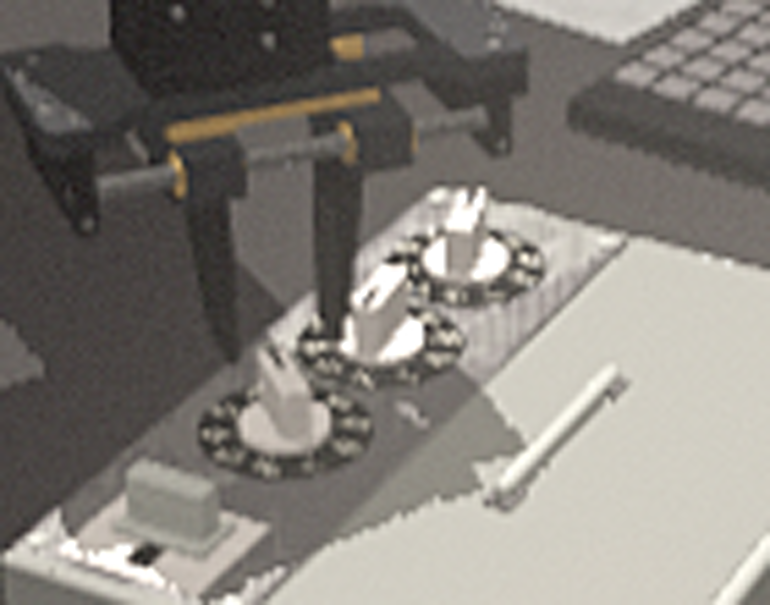

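The fingers at (235,355) and (335,330) straddle the right bar at (278,360). I'll go down and grip.

>>> play_rows([
  {"dx": 0,"dy": 0,"dz": 12,"rx": 0,"ry": 0,"rz": 0},
  {"dx": 0,"dy": 0,"dz": 24,"rx": 0,"ry": 0,"rz": 0},
  {"dx": 0,"dy": 0,"dz": 29,"rx": 0,"ry": 0,"rz": 0},
  {"dx": 0,"dy": 0,"dz": 33,"rx": 0,"ry": 0,"rz": 0},
  {"dx": 0,"dy": 0,"dz": 33,"rx": 0,"ry": 0,"rz": 0},
])

```text
t: 13.43
eef_pos: [496.1, -6.0, 298.7]
tcp_rot: [3.141, -0.001, 2.741]
ft_force: [0.1, -0.4, 0.3]
opening: 0.404
```

>>> play_rows([
  {"dx": 0,"dy": 0,"dz": 0,"rx": 0,"ry": 0,"rz": 0},
  {"dx": 0,"dy": 0,"dz": 0,"rx": 0,"ry": 0,"rz": 0},
  {"dx": 0,"dy": 0,"dz": 0,"rx": 0,"ry": 0,"rz": 0},
  {"dx": 0,"dy": 0,"dz": 0,"rx": 0,"ry": 0,"rz": 0},
  {"dx": 0,"dy": 0,"dz": 0,"rx": 0,"ry": 0,"rz": 0},
  {"dx": 0,"dy": 0,"dz": 0,"rx": 0,"ry": 0,"rz": 0},
], fingers=0)

```text
t: 13.93
eef_pos: [496.1, -5.9, 299.0]
tcp_rot: [3.141, -0.0, 2.741]
ft_force: [-0.4, 1.8, 3.4]
opening: 0.124
```

```bash
python3 f.py
```

```text
t 13.93 dial 0.678 pos [496.1  -5.9 299. ] F [-0.4  1.8  3.4] M [ 0.33  -0.197  0.012] tau6 0.057 op 0.124
```

>>> play_rows([
  {"dx": 0,"dy": 0,"dz": 0,"rx": 0,"ry": 0,"rz": -0.8},
  {"dx": 0,"dy": 0,"dz": 0,"rx": 0,"ry": 0,"rz": -1.6},
  {"dx": 0,"dy": 0,"dz": 0,"rx": 0,"ry": 0,"rz": -2.4},
  {"dx": 0,"dy": 0,"dz": 0,"rx": 0,"ry": 0,"rz": -3.2},
  {"dx": 0,"dy": 0,"dz": 0,"rx": 0,"ry": 0,"rz": -3.4},
  {"dx": 0,"dy": 0,"dz": 0,"rx": 0,"ry": 0,"rz": -3.4},
])

```text
t: 14.43
eef_pos: [496.0, -6.2, 299.0]
tcp_rot: [3.141, -0.0, 3.097]
ft_force: [-0.4, -4.6, 0.4]
opening: 0.125
```

```bash
sed -i 's/(0.278-y)%np.pi/((0.278-y+1)%np.pi)-1/' f.py; python3 f.py
```

```text
t 14.43 dial 0.323 pos [496.   -6.2 299. ] F [-0.4 -4.6  0.4] M [-0.851  0.041  0.149] tau6 -0.631 op 0.125
```

>>> play_rows([
  {"dx": 0,"dy": 0,"dz": 0,"rx": 0,"ry": 0,"rz": -0.3},
  {"dx": 0,"dy": 0,"dz": 0,"rx": 0,"ry": 0,"rz": -0.3},
])

```text
t: 14.6
eef_pos: [496.0, -6.2, 299.0]
tcp_rot: [3.141, -0.0, 3.127]
ft_force: [-0.1, -2.1, 0.2]
opening: 0.124
```

```bash
python3 f.py
```

```text
t 14.6 dial 0.292 pos [496.   -6.2 299. ] F [-0.1 -2.1  0.2] M [-0.344 -0.134  0.015] tau6 -0.388 op 0.124
```

>>> play_rows([
  {"dx": 0,"dy": 0,"dz": 0,"rx": 0,"ry": 0,"rz": -0.3},
  {"dx": 0,"dy": 0,"dz": 0,"rx": 0,"ry": 0,"rz": -0.3},
])

```text
t: 14.77
eef_pos: [496.0, -6.3, 299.0]
tcp_rot: [3.142, -0.0, -3.126]
ft_force: [-0.7, -2.6, 0.1]
opening: 0.129
```

```bash
python3 f.py
```

```text
t 14.77 dial 0.262 pos [496.   -6.3 299. ] F [-0.7 -2.6  0.1] M [-0.395 -0.097  0.08 ] tau6 -0.34 op 0.129
```

>>> play_rows([
  {"dx": 0,"dy": 0,"dz": 0,"rx": 0,"ry": 0,"rz": -0.3},
  {"dx": 0,"dy": 0,"dz": 0,"rx": 0,"ry": 0,"rz": -0.3},
])

```text
t: 14.93
eef_pos: [496.0, -6.3, 299.0]
tcp_rot: [-3.142, -0.0, -3.095]
ft_force: [0.1, -2.1, 0.3]
opening: 0.127
```

```bash
python3 f.py
```

```text
t 14.93 dial 0.232 pos [496.   -6.3 299. ] F [ 0.1 -2.1  0.3] M [-0.294 -0.089  0.066] tau6 -0.359 op 0.127
```

>>> play_rows([
  {"dx": 0,"dy": 0,"dz": 0,"rx": 0,"ry": 0,"rz": -0.3},
  {"dx": 0,"dy": 0,"dz": 0,"rx": 0,"ry": 0,"rz": -0.3},
])

```text
t: 15.1
eef_pos: [496.0, -6.3, 299.0]
tcp_rot: [-3.141, -0.0, -3.065]
ft_force: [0.5, -2.1, -1.0]
opening: 0.124
```

```bash
python3 f.py
```

```text
t 15.1 dial 0.201 pos [496.   -6.3 299. ] F [ 0.5 -2.1 -1. ] M [-0.329 -0.01   0.011] tau6 -0.385 op 0.124
```

>>> play_rows([
  {"dx": 0,"dy": 0,"dz": 0,"rx": 0,"ry": 0,"rz": -0.3},
  {"dx": 0,"dy": 0,"dz": 0,"rx": 0,"ry": 0,"rz": -0.3},
])

```text
t: 15.27
eef_pos: [496.0, -6.3, 299.0]
tcp_rot: [-3.141, -0.0, -3.034]
ft_force: [-1.0, -2.8, -0.6]
opening: 0.122
```

```bash
python3 f.py
```

```text
t 15.27 dial 0.171 pos [496.   -6.3 299. ] F [-1.  -2.8 -0.6] M [-0.518 -0.108  0.066] tau6 -0.388 op 0.122
```

>>> play_rows([
  {"dx": 0,"dy": 0,"dz": 0,"rx": 0,"ry": 0,"rz": -0.3},
  {"dx": 0,"dy": 0,"dz": 0,"rx": 0,"ry": 0,"rz": -0.3},
])

```text
t: 15.43
eef_pos: [496.0, -6.3, 299.1]
tcp_rot: [-3.141, -0.0, -3.004]
ft_force: [-0.9, -2.2, -0.4]
opening: 0.125
```

```bash
python3 f.py
```

```text
t 15.43 dial 0.14 pos [496.   -6.3 299.1] F [-0.9 -2.2 -0.4] M [-0.405 -0.051  0.037] tau6 -0.371 op 0.125
```

>>> play_rows([
  {"dx": 0,"dy": 0,"dz": 0,"rx": 0,"ry": 0,"rz": -0.3},
  {"dx": 0,"dy": 0,"dz": 0,"rx": 0,"ry": 0,"rz": -0.3},
])

```text
t: 15.6
eef_pos: [496.0, -6.4, 299.1]
tcp_rot: [-3.141, -0.0, -2.973]
ft_force: [-0.6, -3.4, 0.4]
opening: 0.122
```

```bash
python3 f.py
```

```text
t 15.6 dial 0.11 pos [496.   -6.4 299.1] F [-0.6 -3.4  0.4] M [-0.485 -0.101  0.106] tau6 -0.364 op 0.122
```

>>> play_rows([
  {"dx": 0,"dy": 0,"dz": 0,"rx": 0,"ry": 0,"rz": -0.3},
  {"dx": 0,"dy": 0,"dz": 0,"rx": 0,"ry": 0,"rz": -0.3},
])

```text
t: 15.77
eef_pos: [496.0, -6.4, 299.0]
tcp_rot: [-3.141, -0.0, -2.943]
ft_force: [0.3, -2.5, 1.1]
opening: 0.123
```

```bash
python3 f.py
```

```text
t 15.77 dial 0.079 pos [496.   -6.4 299. ] F [ 0.3 -2.5  1.1] M [-0.432 -0.05   0.045] tau6 -0.389 op 0.123
```

>>> play_rows([
  {"dx": 0,"dy": 0,"dz": 0,"rx": 0,"ry": 0,"rz": -0.3},
  {"dx": 0,"dy": 0,"dz": 0,"rx": 0,"ry": 0,"rz": -0.3},
])

```text
t: 15.93
eef_pos: [496.0, -6.4, 299.0]
tcp_rot: [-3.141, -0.0, -2.912]
ft_force: [0.4, -3.2, -0.4]
opening: 0.125
```

```bash
python3 f.py
```

```text
t 15.93 dial 0.049 pos [496.   -6.4 299. ] F [ 0.4 -3.2 -0.4] M [-0.5   -0.17   0.012] tau6 -0.391 op 0.125
```

>>> play_rows([
  {"dx": 0,"dy": 0,"dz": 0,"rx": 0,"ry": 0,"rz": -0.3},
  {"dx": 0,"dy": 0,"dz": 0,"rx": 0,"ry": 0,"rz": -0.3},
])

```text
t: 16.1
eef_pos: [496.1, -6.4, 299.0]
tcp_rot: [-3.141, -0.0, -2.882]
ft_force: [-0.5, -4.3, -0.5]
opening: 0.127
```

```bash
python3 f.py
```

```text
t 16.1 dial 0.018 pos [496.1  -6.4 299. ] F [-0.5 -4.3 -0.5] M [-0.558 -0.098  0.079] tau6 -0.391 op 0.127
```

>>> play_rows([
  {"dx": 0,"dy": 0,"dz": 0,"rx": 0,"ry": 0,"rz": -0.3},
  {"dx": 0,"dy": 0,"dz": 0,"rx": 0,"ry": 0,"rz": -0.3},
])

```text
t: 16.27
eef_pos: [496.1, -6.4, 299.1]
tcp_rot: [-3.141, -0.0, -2.852]
ft_force: [-0.9, -2.8, -2.5]
opening: 0.123
```

```bash
python3 f.py
```

```text
t 16.27 dial -0.012 pos [496.1  -6.4 299.1] F [-0.9 -2.8 -2.5] M [-0.579 -0.086  0.035] tau6 -0.406 op 0.123
```

>>> play_rows([
  {"dx": 0,"dy": 0,"dz": 0,"rx": 0,"ry": 0,"rz": -0.3},
  {"dx": 0,"dy": 0,"dz": 0,"rx": 0,"ry": 0,"rz": -0.3},
])

```text
t: 16.43
eef_pos: [496.1, -6.5, 299.0]
tcp_rot: [-3.141, -0.0, -2.821]
ft_force: [-1.0, -3.8, -0.3]
opening: 0.12
```

```bash
python3 f.py
```

```text
t 16.43 dial -0.042 pos [496.1  -6.5 299. ] F [-1.  -3.8 -0.3] M [-0.498 -0.098  0.052] tau6 -0.349 op 0.12
```

>>> play_rows([
  {"dx": 0,"dy": 0,"dz": 0,"rx": 0,"ry": 0,"rz": -0.3},
  {"dx": 0,"dy": 0,"dz": 0,"rx": 0,"ry": 0,"rz": -0.3},
])

```text
t: 16.6
eef_pos: [496.1, -6.5, 299.0]
tcp_rot: [-3.141, -0.0, -2.791]
ft_force: [-0.1, -3.9, 0.2]
opening: 0.126
```

```bash
python3 f.py
```

```text
t 16.6 dial -0.073 pos [496.1  -6.5 299. ] F [-0.1 -3.9  0.2] M [-0.663 -0.066  0.074] tau6 -0.339 op 0.126
```

>>> play_rows([
  {"dx": 0,"dy": 0,"dz": 0,"rx": 0,"ry": 0,"rz": -0.3},
  {"dx": 0,"dy": 0,"dz": 0,"rx": 0,"ry": 0,"rz": -0.3},
])

```text
t: 16.77
eef_pos: [496.1, -6.5, 299.0]
tcp_rot: [-3.141, -0.001, -2.76]
ft_force: [-1.1, -3.8, -0.2]
opening: 0.12
```

```bash
python3 f.py
```

```text
t 16.77 dial -0.104 pos [496.1  -6.5 299. ] F [-1.1 -3.8 -0.2] M [-0.666 -0.153  0.106] tau6 -0.336 op 0.12
```

>>> play_rows([
  {"dx": 0,"dy": 0,"dz": 0,"rx": 0,"ry": 0,"rz": -0.3},
  {"dx": 0,"dy": 0,"dz": 0,"rx": 0,"ry": 0,"rz": -0.3},
])

```text
t: 16.93
eef_pos: [496.1, -6.5, 299.0]
tcp_rot: [-3.141, -0.001, -2.73]
ft_force: [-0.8, -3.4, 0.3]
opening: 0.122
```

```bash
python3 f.py
```

```text
t 16.93 dial -0.134 pos [496.1  -6.5 299. ] F [-0.8 -3.4  0.3] M [-0.599 -0.063  0.111] tau6 -0.308 op 0.122
```

Assistance may be starting, with M rising and |tau6| falling.

>>> play_rows([
  {"dx": 0,"dy": 0,"dz": 0,"rx": 0,"ry": 0,"rz": -0.25},
  {"dx": 0,"dy": 0,"dz": 0,"rx": 0,"ry": 0,"rz": -0.25},
])

```text
t: 17.1
eef_pos: [496.1, -6.5, 299.0]
tcp_rot: [-3.141, -0.001, -2.705]
ft_force: [-0.4, -3.7, -0.5]
opening: 0.12
```

```bash
python3 f.py
```

```text
t 17.1 dial -0.159 pos [496.1  -6.5 299. ] F [-0.4 -3.7 -0.5] M [-0.592 -0.052 -0.099] tau6 -0.52 op 0.12
```

>>> play_rows([
  {"dx": 0,"dy": 0,"dz": 0,"rx": 0,"ry": 0,"rz": -0.25},
  {"dx": 0,"dy": 0,"dz": 0,"rx": 0,"ry": 0,"rz": -0.25},
])

```text
t: 17.27
eef_pos: [496.1, -6.6, 299.0]
tcp_rot: [-3.141, -0.001, -2.679]
ft_force: [-0.3, -3.7, 0.3]
opening: 0.119
```

```bash
python3 f.py
```

```text
t 17.27 dial -0.185 pos [496.1  -6.6 299. ] F [-0.3 -3.7  0.3] M [-0.621  0.009 -0.342] tau6 -0.593 op 0.119
```

>>> play_rows([
  {"dx": 0,"dy": 0,"dz": 0,"rx": 0,"ry": 0,"rz": -0.25},
  {"dx": 0,"dy": 0,"dz": 0,"rx": 0,"ry": 0,"rz": -0.25},
])

```text
t: 17.43
eef_pos: [496.1, -6.6, 299.0]
tcp_rot: [-3.141, -0.0, -2.653]
ft_force: [-0.7, -4.6, -0.3]
opening: 0.127
```

```bash
python3 f.py
```

```text
t 17.43 dial -0.211 pos [496.1  -6.6 299. ] F [-0.7 -4.6 -0.3] M [-0.59  -0.014 -0.402] tau6 -0.833 op 0.127
```

>>> play_rows([
  {"dx": 0,"dy": 0,"dz": 0,"rx": 0,"ry": 0,"rz": 0.35},
  {"dx": 0,"dy": 0,"dz": 0,"rx": 0,"ry": 0,"rz": 0.62},
  {"dx": 0,"dy": 0,"dz": 0,"rx": 0,"ry": 0,"rz": 0.62},
])

```text
t: 17.68
eef_pos: [496.1, -6.6, 299.0]
tcp_rot: [-3.141, -0.001, -2.72]
ft_force: [-0.7, -2.9, 0.1]
opening: 0.128
```

```bash
python3 f.py
```

```text
t 17.68 dial -0.144 pos [496.1  -6.6 299. ] F [-0.7 -2.9  0.1] M [-0.52  -0.07   0.016] tau6 0.545 op 0.128
```

>>> play_rows([
  {"dx": 0,"dy": 0,"dz": 0,"rx": 0,"ry": 0,"rz": 0},
  {"dx": 0,"dy": 0,"dz": 0,"rx": 0,"ry": 0,"rz": 0},
  {"dx": 0,"dy": 0,"dz": 0,"rx": 0,"ry": 0,"rz": 0},
  {"dx": 0,"dy": 0,"dz": 0,"rx": 0,"ry": 0,"rz": 0},
  {"dx": 0,"dy": 0,"dz": 0,"rx": 0,"ry": 0,"rz": 0},
], fingers=0.4)

```text
t: 18.1
eef_pos: [496.1, -6.5, 299.0]
tcp_rot: [-3.141, -0.0, -2.72]
ft_force: [0.1, -0.3, -0.2]
opening: 0.386
```

```bash
python3 f.py; python3 - <<'E'
import numpy as np
th=.278; R=np.array([[np.cos(th),-np.sin(th)],[np.sin(th),np.cos(th)]])
d=np.array([496.1,-6.2])
for off in (0,12,20): print(off, d+R@np.array([0,-72+off]))
E
python3 go.py 513.5 -66.1 344 -2.864
```

```text
t 18.1 dial -0.144 pos [496.1  -6.5 299. ] F [ 0.1 -0.3 -0.2] M [ 0.118 -0.063  0.013] tau6 -0.004 op 0.386
0 [515.85917501 -75.43564835]
12 [512.56597918 -63.89637363]
20 [510.37051529 -56.20352381]
t 18.1 pos [496.1  -6.5 299. ] rot [-3.141 -0.    -2.72 ] J [-0.15  0.46  1.98 -0.    0.7  -2.14] F [ 0.1  -0.26 -0.21] M [ 0.118 -0.063  0.013]
inc [  8.6 -61.6 -44.9] rot(6deg) [-0.01 -0.    1.38]
```

```bash
python3 go.py 509.3 -52.3 344 -2.864
```

```text
t 18.1 pos [496.1  -6.5 299. ] rot [-3.141 -0.    -2.72 ] J [-0.15  0.46  1.98 -0.    0.7  -2.14] F [ 0.1  -0.26 -0.21] M [ 0.118 -0.063  0.013]
inc [  6.8 -47.3 -44.9] rot(6deg) [-0.01 -0.    1.38]
```

>>> play_rows([
  {"dx": 0,"dy": 0,"dz": -20,"rx": 0,"ry": 0,"rz": 0},
  {"dx": 0,"dy": 0,"dz": -40,"rx": 0,"ry": 0,"rz": 0},
  {"dx": 0,"dy": 0,"dz": -45,"rx": 0,"ry": 0,"rz": 0},
  {"dx": 2,"dy": -15,"dz": -45,"rx": 0,"ry": 0,"rz": 0.5},
  {"dx": 4,"dy": -30,"dz": -45,"rx": 0,"ry": 0,"rz": 1},
  {"dx": 7,"dy": -47,"dz": -45,"rx": 0,"ry": 0,"rz": 1.4},
  {"dx": 7,"dy": -47,"dz": -45,"rx": 0,"ry": 0,"rz": 1.4},
], fingers=0.4)

```text
t: 18.68
eef_pos: [509.5, -53.9, 343.7]
tcp_rot: [-3.14, 0.0, -2.87]
ft_force: [-0.2, -0.1, -1.0]
opening: 0.399
```

>>> play_rows([
  {"dx": 0,"dy": 0,"dz": 0,"rx": 0,"ry": 0,"rz": 0},
  {"dx": 0,"dy": 0,"dz": 0,"rx": 0,"ry": 0,"rz": 0},
  {"dx": 0,"dy": 0,"dz": 0,"rx": 0,"ry": 0,"rz": 0},
  {"dx": 0,"dy": 0,"dz": 0,"rx": 0,"ry": 0,"rz": 0},
  {"dx": 0,"dy": 0,"dz": 0,"rx": 0,"ry": 0,"rz": 0},
  {"dx": 0,"dy": 0,"dz": 0,"rx": 0,"ry": 0,"rz": 0},
  {"dx": 0,"dy": 0,"dz": 0,"rx": 0,"ry": 0,"rz": 0},
  {"dx": 0,"dy": 0,"dz": 0,"rx": 0,"ry": 0,"rz": 0},
], fingers=0)

```text
t: 19.35
eef_pos: [509.5, -53.8, 343.8]
tcp_rot: [-3.14, 0.0, -2.869]
ft_force: [-0.4, 0.2, -0.6]
opening: 0.004
```

```bash
python3 go.py 509.3 -52.3 300 -2.864;python3 - <<'E'
from h import *
crop(viewer.read_camera("scene"),190,120,140,110,5.5,"d1.png")
E
```

```text
t 19.35 pos [509.5 -53.8 343.8] rot [-3.14   0.    -2.869] J [-0.23  0.41  1.9  -0.    0.83 -2.08] F [-0.41  0.19 -0.64] M [ 0.089 -0.117 -0.022]
inc [-0.2  1.5 43.8] rot(6deg) [-0.01  0.   -0.05]
```

View pics/d1.png

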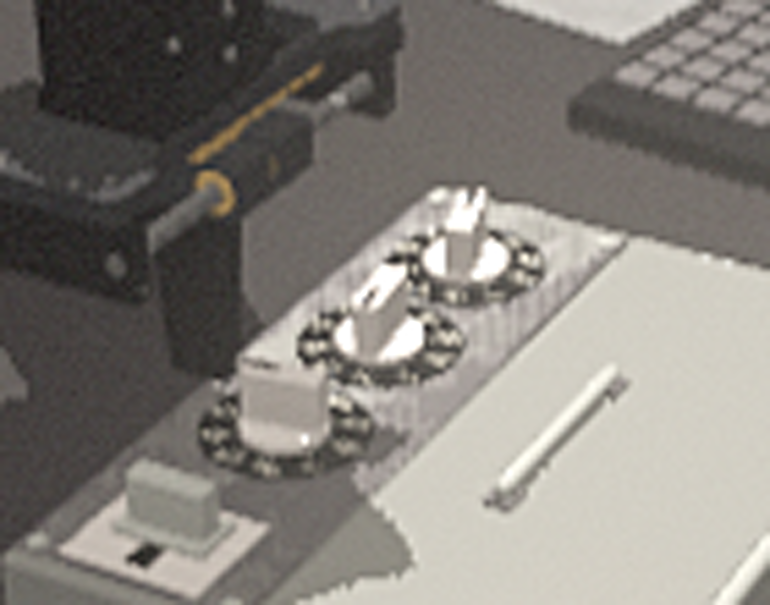

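The closed fingertip stands above the gap between the right dial and the thumb piece. I'll lower it and approach in small steps.

>>> play_rows([
  {"dx": 0,"dy": 1,"dz": 15,"rx": 0,"ry": 0,"rz": 0},
  {"dx": 0,"dy": 1,"dz": 30,"rx": 0,"ry": 0,"rz": 0},
  {"dx": 0,"dy": 1,"dz": 39,"rx": 0,"ry": 0,"rz": 0},
  {"dx": 0,"dy": 1,"dz": 44,"rx": 0,"ry": 0,"rz": 0},
  {"dx": 0,"dy": 1,"dz": 44,"rx": 0,"ry": 0,"rz": 0},
])

```text
t: 19.82
eef_pos: [509.2, -53.0, 298.9]
tcp_rot: [-3.141, -0.001, -2.87]
ft_force: [0.3, -0.2, 0.2]
opening: 0.003
```

>>> play_rows([
  {"dx": 0,"dy": -2,"dz": 0,"rx": 0,"ry": 0,"rz": 0},
  {"dx": 0,"dy": -4,"dz": 0,"rx": 0,"ry": 0,"rz": 0},
  {"dx": 0,"dy": -6,"dz": 0,"rx": 0,"ry": 0,"rz": 0},
  {"dx": 0,"dy": -7,"dz": 0,"rx": 0,"ry": 0,"rz": 0},
])

```text
t: 20.15
eef_pos: [511.3, -60.0, 299.4]
tcp_rot: [-3.141, -0.0, -2.87]
ft_force: [0.5, -0.5, -0.5]
opening: 0.009
```

```bash
python3 f.py;python3 - <<'E'
from h import *
crop(viewer.read_camera("scene"),190,120,140,110,5.5,"e1.png");crop(viewer.read_camera("top"),190,200,190,130,4.2,"e2.png")
E
```

```text
t 20.15 dial 0.006 pos [511.3 -60.  299.4] F [ 0.5 -0.5 -0.5] M [ 0.109 -0.151 -0.02 ] tau6 0.003 op 0.009
```

View pics/e1.png

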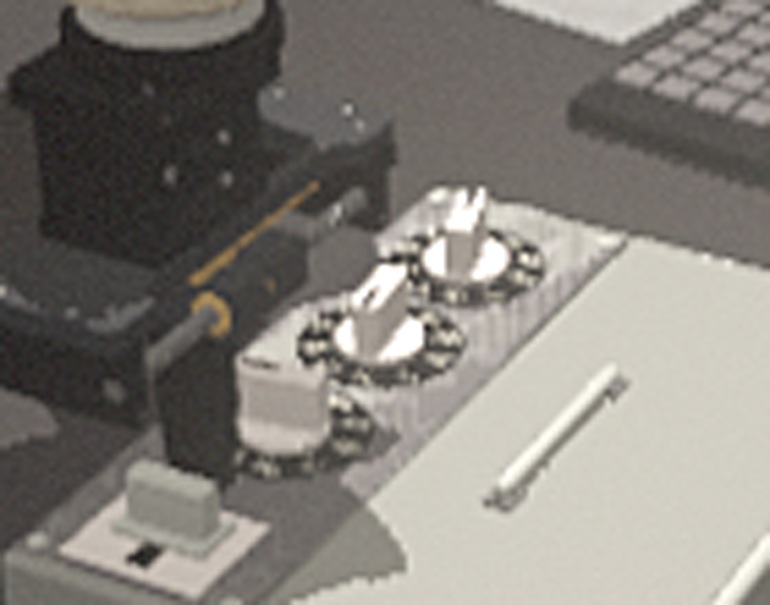

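>>> play_rows([
  {"dx": 0,"dy": -1,"dz": 0,"rx": 0,"ry": 0,"rz": 0},
  {"dx": 0,"dy": -2,"dz": 0,"rx": 0,"ry": 0,"rz": 0},
  {"dx": 0,"dy": -2.5,"dz": 0,"rx": 0,"ry": 0,"rz": 0},
])

```text
t: 20.5
eef_pos: [511.9, -62.4, 299.3]
tcp_rot: [-3.141, -0.001, -2.87]
ft_force: [-0.3, -0.1, -0.6]
opening: 0.005
```

>>> play_rows([
  {"dx": 0,"dy": -1,"dz": 0,"rx": 0,"ry": 0,"rz": 0},
  {"dx": 0,"dy": -1,"dz": 0,"rx": 0,"ry": 0,"rz": 0},
])

```text
t: 20.67
eef_pos: [512.2, -63.6, 299.4]
tcp_rot: [-3.141, -0.001, -2.87]
ft_force: [-0.2, 0.2, 0.1]
opening: 0.005
```

>>> play_rows([
  {"dx": 0,"dy": -1,"dz": 0,"rx": 0,"ry": 0,"rz": 0},
  {"dx": 0,"dy": -1,"dz": 0,"rx": 0,"ry": 0,"rz": 0},
])

```text
t: 20.83
eef_pos: [512.5, -64.6, 299.4]
tcp_rot: [-3.141, -0.001, -2.87]
ft_force: [-0.9, -0.6, 0.7]
opening: 0.007
```

>>> play_rows([
  {"dx": 0,"dy": -1,"dz": 0,"rx": 0,"ry": 0,"rz": 0},
  {"dx": 0,"dy": -1,"dz": 0,"rx": 0,"ry": 0,"rz": 0},
])

```text
t: 21.0
eef_pos: [512.9, -65.7, 299.4]
tcp_rot: [-3.141, -0.0, -2.87]
ft_force: [0.1, -0.0, 0.6]
opening: 0.008
```

>>> play_rows([
  {"dx": 0,"dy": -1,"dz": 0,"rx": 0,"ry": 0,"rz": 0},
  {"dx": 0,"dy": -1,"dz": 0,"rx": 0,"ry": 0,"rz": 0},
])

```text
t: 21.17
eef_pos: [513.2, -66.8, 299.3]
tcp_rot: [-3.141, -0.0, -2.87]
ft_force: [-0.1, 0.1, 0.8]
opening: 0.003
```

>>> play_rows([
  {"dx": 0,"dy": -1,"dz": 0,"rx": 0,"ry": 0,"rz": 0},
  {"dx": 0,"dy": -1,"dz": 0,"rx": 0,"ry": 0,"rz": 0},
])

```text
t: 21.33
eef_pos: [513.5, -67.9, 299.4]
tcp_rot: [-3.141, -0.0, -2.87]
ft_force: [-0.0, -0.4, 0.0]
opening: 0.005
```

>>> play_rows([
  {"dx": 0,"dy": -1,"dz": 0,"rx": 0,"ry": 0,"rz": 0},
  {"dx": 0,"dy": -1,"dz": 0,"rx": 0,"ry": 0,"rz": 0},
])

```text
t: 21.5
eef_pos: [513.7, -68.8, 299.3]
tcp_rot: [-3.141, -0.001, -2.87]
ft_force: [-0.0, 2.2, 0.6]
opening: 0.003
```

>>> play_rows([
  {"dx": 0,"dy": -1,"dz": 0,"rx": 0,"ry": 0,"rz": 0},
  {"dx": 0,"dy": -1,"dz": 0,"rx": 0,"ry": 0,"rz": 0},
])

```text
t: 21.67
eef_pos: [514.0, -69.6, 299.3]
tcp_rot: [3.142, -0.001, -2.87]
ft_force: [-0.7, 5.9, 0.3]
opening: 0.004
```

>>> play_rows([
  {"dx": 0,"dy": -1,"dz": 0,"rx": 0,"ry": 0,"rz": 0},
  {"dx": 0,"dy": -1,"dz": 0,"rx": 0,"ry": 0,"rz": 0},
])

```text
t: 21.83
eef_pos: [514.2, -70.4, 299.3]
tcp_rot: [3.141, -0.001, -2.87]
ft_force: [0.3, 4.6, 0.6]
opening: 0.005
```

```bash
python3 f.py;python3 - <<'E'
from h import *
crop(viewer.read_camera("scene"),190,150,90,80,7,"f1.png")
E
```

```text
t 21.83 dial 0.007 pos [514.2 -70.4 299.3] F [0.3 4.6 0.6] M [ 0.926 -0.109  0.034] tau6 0.008 op 0.005
```

View pics/f1.png

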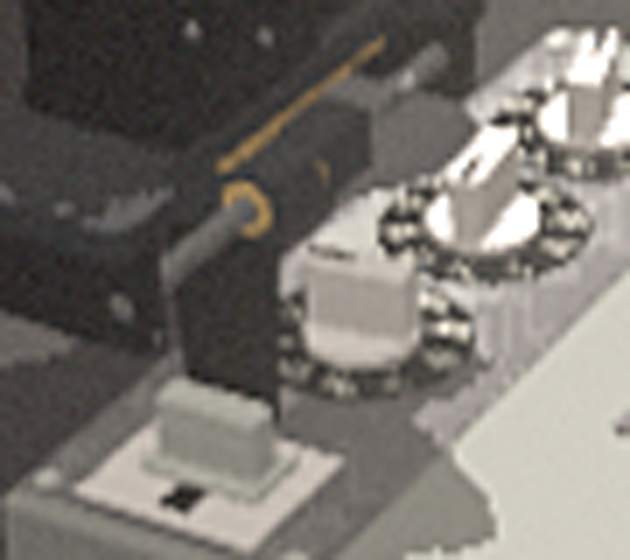

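The fingertip is against the plate at (215,430) and the slide moves with 4–6 N. I'll continue gently.

>>> play_rows([
  {"dx": 0,"dy": -1,"dz": 0,"rx": 0,"ry": 0,"rz": 0},
  {"dx": 0,"dy": -1,"dz": 0,"rx": 0,"ry": 0,"rz": 0},
])

```text
t: 22.05
eef_pos: [514.4, -71.2, 299.3]
tcp_rot: [3.141, -0.001, -2.87]
ft_force: [-0.2, 4.4, 0.8]
opening: 0.006
```

>>> play_rows([
  {"dx": 0,"dy": -1,"dz": 0,"rx": 0,"ry": 0,"rz": 0},
  {"dx": 0,"dy": -1,"dz": 0,"rx": 0,"ry": 0,"rz": 0},
])

```text
t: 22.22
eef_pos: [514.7, -72.1, 299.3]
tcp_rot: [3.141, -0.001, -2.87]
ft_force: [-0.7, 4.5, 1.8]
opening: 0.003
```

Past 2 mm with no dead stop.

>>> play_rows([
  {"dx": 0,"dy": -1,"dz": 0,"rx": 0,"ry": 0,"rz": 0},
  {"dx": 0,"dy": -2,"dz": 0,"rx": 0,"ry": 0,"rz": 0},
  {"dx": 0,"dy": -2,"dz": 0,"rx": 0,"ry": 0,"rz": 0},
])

```text
t: 22.47
eef_pos: [515.3, -74.0, 299.3]
tcp_rot: [3.141, -0.001, -2.87]
ft_force: [-0.1, 5.0, 0.9]
opening: 0.002
```

>>> play_rows([
  {"dx": 0,"dy": -1,"dz": 0,"rx": 0,"ry": 0,"rz": 0},
  {"dx": 0,"dy": -2,"dz": 0,"rx": 0,"ry": 0,"rz": 0},
  {"dx": 0,"dy": -2,"dz": 0,"rx": 0,"ry": 0,"rz": 0},
])

```text
t: 22.72
eef_pos: [515.8, -75.9, 299.3]
tcp_rot: [3.14, -0.001, -2.87]
ft_force: [-0.2, 4.1, 0.6]
opening: 0.006
```

>>> play_rows([
  {"dx": 0,"dy": -1,"dz": 0,"rx": 0,"ry": 0,"rz": 0},
  {"dx": 0,"dy": -2,"dz": 0,"rx": 0,"ry": 0,"rz": 0},
  {"dx": 0,"dy": -2,"dz": 0,"rx": 0,"ry": 0,"rz": 0},
])

```text
t: 22.97
eef_pos: [516.4, -77.8, 299.3]
tcp_rot: [3.14, -0.001, -2.87]
ft_force: [-0.0, 3.9, 1.4]
opening: 0.007
```

```bash
python3 f.py;python3 - <<'E'
from h import *
crop(viewer.read_camera("scene"),180,120,190,150,4.2,"g1.png")
E
```

```text
t 22.97 dial 0.007 pos [516.4 -77.8 299.3] F [-0.   3.9  1.4] M [ 0.869 -0.139 -0.005] tau6 0.005 op 0.007
```

View pics/g1.png

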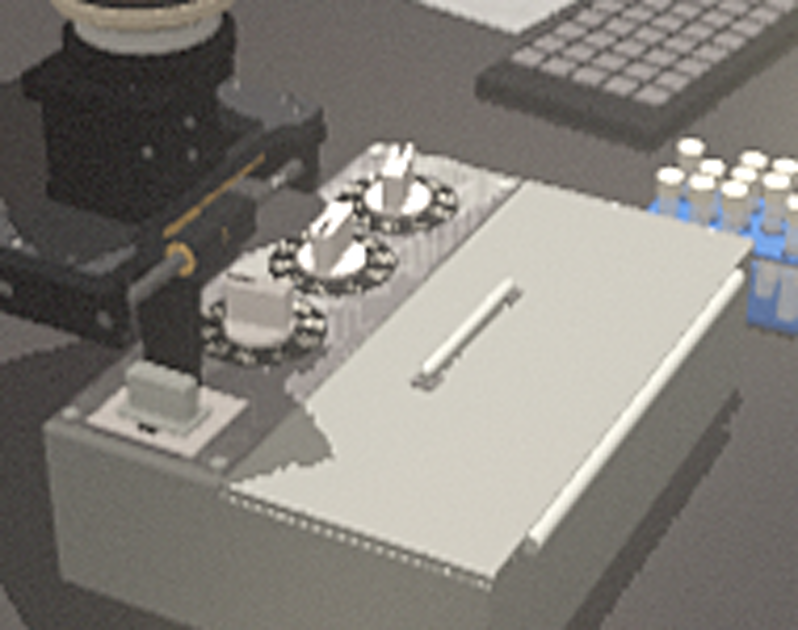

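>>> play_rows([
  {"dx": 0,"dy": -1,"dz": 0,"rx": 0,"ry": 0,"rz": 0},
  {"dx": 0,"dy": -2,"dz": 0,"rx": 0,"ry": 0,"rz": 0},
  {"dx": 0,"dy": -2,"dz": 0,"rx": 0,"ry": 0,"rz": 0},
])

```text
t: 23.27
eef_pos: [517.0, -79.9, 299.3]
tcp_rot: [3.141, -0.001, -2.87]
ft_force: [-0.1, 2.9, -0.4]
opening: 0.003
```

```bash
python3 f.py;python3 - <<'E'
from h import *
crop(viewer.read_camera("scene"),180,120,190,150,4.2,"g2.png")
E
```

```text
t 23.27 dial 0.007 pos [517.  -79.9 299.3] F [-0.1  2.9 -0.4] M [ 0.571 -0.275  0.03 ] tau6 -0.003 op 0.003
```

View pics/g2.png

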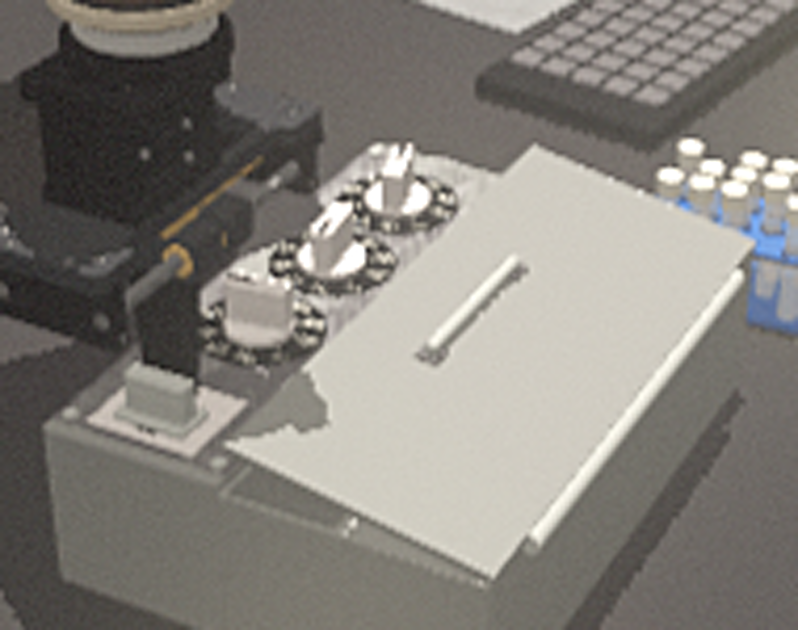

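The lid has popped up: its near edge at (225,440) is now lifted. I'll let go by backing off, then raise and pull clear.

>>> play_rows([
  {"dx": 0,"dy": 5,"dz": 0,"rx": 0,"ry": 0,"rz": 0},
  {"dx": 0,"dy": 10,"dz": 0,"rx": 0,"ry": 0,"rz": 0},
  {"dx": 0,"dy": 12,"dz": 0,"rx": 0,"ry": 0,"rz": 0},
  {"dx": 0,"dy": 12,"dz": -20,"rx": 0,"ry": 0,"rz": 0},
  {"dx": 0,"dy": 12,"dz": -50,"rx": 0,"ry": 0,"rz": 0},
  {"dx": 0,"dy": 12,"dz": -85,"rx": 0,"ry": 0,"rz": 0},
  {"dx": 0,"dy": 12,"dz": -110,"rx": 0,"ry": 0,"rz": 0},
  {"dx": 0,"dy": 12,"dz": -120,"rx": 0,"ry": 0,"rz": 0},
])

```text
t: 23.98
eef_pos: [513.8, -68.1, 422.8]
tcp_rot: [-3.14, 0.003, -2.87]
ft_force: [0.6, -0.1, -0.5]
opening: 0.001
```

```bash
python3 go.py 480 -330 430 -2.87
```

```text
t 23.98 pos [513.8 -68.1 422.8] rot [-3.14e+00  3.00e-03 -2.87e+00] J [-0.26  0.32  1.79  0.    1.02 -2.1 ] F [ 0.62 -0.06 -0.53] M [ 0.076 -0.085 -0.046]
inc [ 102.8 -243.2   -7.1] rot(6deg) [-0.02  0.03  0.  ]
```

>>> play_rows([
  {"dx": 13,"dy": -30,"dz": 0,"rx": 0,"ry": 0,"rz": 0.8},
  {"dx": 26,"dy": -60,"dz": 0,"rx": 0,"ry": 0,"rz": 1.6},
  {"dx": 39,"dy": -90,"dz": 0,"rx": 0,"ry": 0,"rz": 2.4},
  {"dx": 52,"dy": -120,"dz": 0,"rx": 0,"ry": 0,"rz": 3.2},
  {"dx": 65,"dy": -150,"dz": 0,"rx": 0,"ry": 0,"rz": 4},
  {"dx": 78,"dy": -180,"dz": 0,"rx": 0,"ry": 0,"rz": 4.8},
  {"dx": 90,"dy": -210,"dz": 0,"rx": 0,"ry": 0,"rz": 5.4},
  {"dx": 100,"dy": -240,"dz": 0,"rx": 0,"ry": 0,"rz": 6},
])

```text
t: 24.65
eef_pos: [481.2, -327.6, 422.1]
tcp_rot: [3.141, 0.003, 2.781]
ft_force: [-0.3, -0.6, 0.2]
opening: 0.005
```

>>> play_rows([
  {"dx": 0,"dy": 0,"dz": 0,"rx": 0,"ry": 0,"rz": 0},
  {"dx": 0,"dy": 0,"dz": 0,"rx": 0,"ry": 0,"rz": 0},
  {"dx": 0,"dy": 0,"dz": 0,"rx": 0,"ry": 0,"rz": 0},
])

```text
t: 24.9
eef_pos: [481.1, -327.3, 421.2]
tcp_rot: [3.14, 0.001, 2.782]
ft_force: [0.6, 0.5, 0.5]
opening: 0.005
```

```bash
python3 f.py;python3 - <<'E'
from h import *
crop(viewer.read_camera("top"),100,130,290,220,2.7,"h2.png");crop(viewer.read_camera("scene"),180,120,210,160,3.7,"h1.png")
E
```

```text
t 24.9 dial 0.638 pos [ 481.1 -327.3  421.2] F [0.6 0.5 0.5] M [ 0.046 -0.125  0.041] tau6 0.018 op 0.005
```

View pics/h1.png

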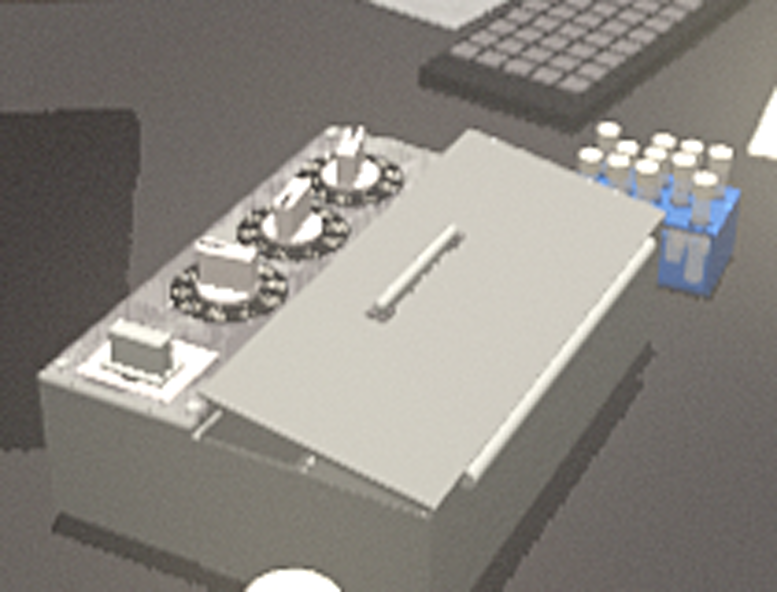

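View pics/h2.png

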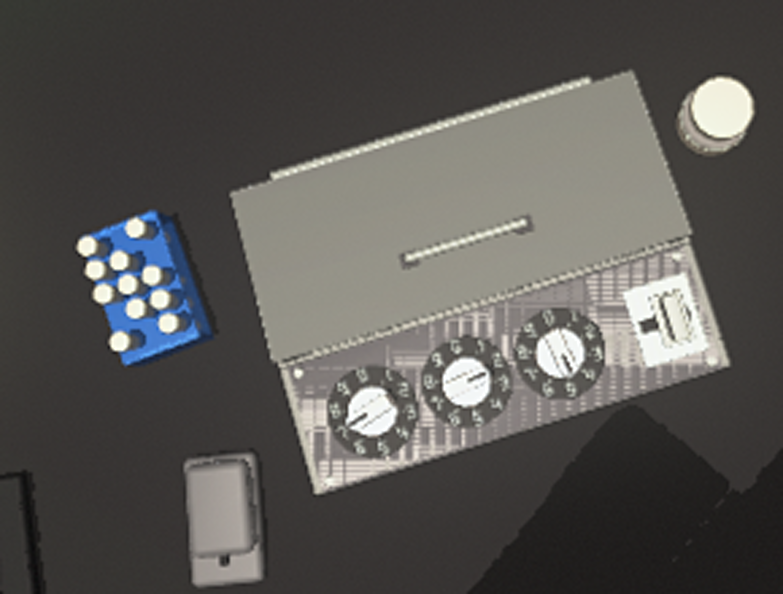

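The pictures show the lid ajar and clear of the robot, with the pointers at 7, just past 2 and just before 5. The latch has slid outwards, and the rack, jar and mouse look unmoved. I'll hand it in.

```bash
python3 - <<'E'
from h import *
c=viewer.read_camera("top"); a=cv2.imread("pics/top0.png").astype(int); b=c["image"][:,:,::-1].astype(int)
for n,(x0,x1,y0,y1) in dict(rack=(125,178,205,268),mouse=(165,200,295,350),jar=(348,382,155,190)).items():
    B=lambda i:i[y0:y1,x0:x1].astype(np.uint8)
    s,_=cv2.phaseCorrelate(cv2.cvtColor(B(a),6).astype(np.float32),cv2.cvtColor(B(b),6).astype(np.float32)); print(n,np.round(s,2))
print(env.job_done())
E
```

```text
rack [ 0.01 -0.01]
mouse [-0.02  0.01]
jar [-0.    0.01]
the job is handed in; nothing more can be done
None
```

The lock box is open and the job is handed in, at about 25 s of the 72 s allowed.

- **Dials:** I turned each dial by its bar, left to right, and felt for the click in the wrist moment. The clicks were at about 4.42 rad (figure 7), 1.44 rad (figure 2) and 3.00 rad (figure 5). I left each dial in its click, letting go within about 0.02 rad of where the moment crossed zero.
- **Latch:** I pushed the slide with the closed fingertips. Readings were 4–6 N throughout, with no dead stop, until the lid popped up after about 11 mm. I then backed off and drew the arm clear.
- **Last checks:** The cameras show the lid ajar, the latch moved over and the pointers still at their clicks. The arm is clear and the wrist force is about zero. The rack, mouse and jar shifted 0.02 px or less compared with the first picture.
- **Disagreements:** The latch met the finger about 5 mm later than I had worked out, probably because the fingertips taper. Out of two of the notches the moment rose to about 0.4 N m, against the 0.25 N m given. I did not feel any dial again after releasing it; the latch moving past 2 mm is what confirmed them.

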